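Make up the damp box to three cups

TASK

The damp box must hold exactly three of the pinched clay cups overnight, so that they stay soft enough for their handles. Lift its cover off the two pins and lay it on the bench beside the box, look how many cups are already inside, and gently stand cups from the row at the right front of the bench in it, upright, until there are three. Then put the cover back, fully home on both pins; the spare cup and everything else on the bench stay where they are.

Things in the scene. Friction and masses are not known exactly. Their poses are not given: they have to be found in the camera images.
- damp_box: fixed wooden box with a white plaster floor, left on the bench. Outside 144 (its x) by 296 (its y, the long way) by 96 mm high, plus a 10 mm carrying strip on each short end; walls 10 mm, inside 124 by 276 mm. Origin: centre of its underside, z up; inner floor at z = 20 mm, rim at 96 mm. Three cups have room in a row along y, at least 80 mm apart
- damp_box_pin0 (a point): foot, level with the rim, of a pale dowel pin, 10 mm thick, tapered, 21 mm tall, in the box's corner at (x, y) = (52, 128) mm. Below it a 20 mm square block fills the inner corner to the floor
- damp_box_pin1 (a point): the same for the other pin, at (-52, -128) mm
- box_cover: loose plywood cover, 144 (x) by 296 (y) by 8 mm, 0.32 kg, 14 mm holes at (52, 128) and (-52, -128) mm; fits also turned half round. Grip bar on top along y, 120 long, 18 wide, its top 36 mm above the underside. Origin: centre of its underside, z up. Starts on the box, on both pins. The bench between box and clay slab has room for it, long side pointing away from the robot
- pot_a: one of four like cups of firm grey-brown clay, open at the top: 66 mm across the rim, 72 mm at the belly (40 mm up), 64 mm tall, 0.2 kg. Wall 4 mm thick at the rim, 10 mm at 20 mm below it; mid-wall 31 mm from the axis; inside 58 mm wide at the rim: best pinched by the wall from above, one finger inside. Origin: centre of its underside, z up
- pot_b: one of four like cups of firm grey-brown clay, open at the top: 66 mm across the rim, 72 mm at the belly (40 mm up), 64 mm tall, 0.2 kg. Wall 4 mm thick at the rim, 10 mm at 20 mm below it; mid-wall 31 mm from the axis; inside 58 mm wide at the rim: best pinched by the wall from above, one finger inside. Origin: centre of its underside, z up
- pot_c: one of four like cups of firm grey-brown clay, open at the top: 66 mm across the rim, 72 mm at the belly (40 mm up), 64 mm tall, 0.2 kg. Wall 4 mm thick at the rim, 10 mm at 20 mm below it; mid-wall 31 mm from the axis; inside 58 mm wide at the rim: best pinched by the wall from above, one finger inside. Origin: centre of its underside, z up
- pot_d: one of four like cups of firm grey-brown clay, open at the top: 66 mm across the rim, 72 mm at the belly (40 mm up), 64 mm tall, 0.2 kg. Wall 4 mm thick at the rim, 10 mm at 20 mm below it; mid-wall 31 mm from the axis; inside 58 mm wide at the rim: best pinched by the wall from above, one finger inside. Origin: centre of its underside, z up
- jar_red: bystander: glaze jar with a red lid, 56 mm across, 70 mm tall, right front of the bench. Origin: centre of its underside
- needle: bystander: needle tool, 183 mm long along its y, 10 mm thick, on the bench behind the box. Origin: centre of its underside
- stamp_plaster: bystander: white plaster stamp, 31 mm across, 53 mm tall, left of the box. Origin: centre of its underside
- rib_beech: bystander: flat wooden kidney rib, 45 by 90 by 6 mm, left of the box. Origin: centre of its underside

How it is judged:
By the outcome, as a careful person would: the job done as asked, in the order asked, and still so for the second after the job is handed in, with the robot touching nothing.
It also fails if it takes over 72 s, if anything falls off the work surface, if the arm or the gripper's body presses on something with over 40 N, if the wrist force passes 120 N, or if a joint passes its speed limit or range.

ROBOT

A 6-joint arm with a two-finger parallel gripper is mounted at the origin on a cart in front of the work surface, level with it; the furniture and walls round the work are solid. World frame = base frame: x ahead of the robot, y to its left, z up, the work surface at z = 0. Lengths are in m, angles in rad, forces in N, time in s.
With the tool pointing down it reaches from about 0.3 to 0.775 m from the base axis. Payload 14.6 kg.
Tool frame: the origin (TCP) lies on the centre line of the jaws, within the pads' length; the fingertips stand 14 mm ahead of it and the grasp point (between the pads) lies 5 mm behind it; z points along the fingers, y is the line along which they close (so a half turn about z gives the same grasp; the last joint's range is limited). The gripper opens to 94 mm and grips with 3 to 60 N. Pads are 16 mm wide; open, the fingers measure 119 mm over their backs; the gripper's body (75 mm by 177 mm) begins 78 mm behind the grasp point.
Start: joints at [1.089, 0.3, 1.521, -0, 1.321, -0.067], TCP at [0.222, 0.503, 0.219] pointing down, gripper open.
Joint ranges: [-3.03, 3.03], [-0.79, 2.21], [0.23, 2.52], [-1.04, 4.18], [0, 3.07], [-2.55, 2.55]. Speed limits (rad/s): [2.22, 2.22, 2.57, 3.14, 3.14, 3.14].

INTERFACE

Orientations are given as a unit quaternion [x, y, z, w].
In Python, from rig import arm gives the robot as it stands.
- The arm moves only by the tool send_rows, never from a script. Its argument "deltas" is a list of rows, each an object of numbers: "dx", "dy", "dz": the shift along the tool's x, y, z in mm; "ax", "ay", "az": the turn, a rotation vector about the tool's x, y, z in degrees; "jaw": the opening, from -1 (shut) to 1 (fully open). A call has 1 to 8 rows; each row shifts and turns the commanded pose from where the row before left it, along the tool's axes as they then stand; what a row does not reach is not made up. A row lasts 1/12 s, in which the tool goes at most 41.7 mm and 7.16 degrees, less where a joint would pass 70% of its speed; a pose out of reach is approached as far as the arm can. A call is refused whole if a number of a shift passes 41.7 or a number of a turn 7.16, either way. A call with a gripper value outside its range is refused whole. The fingers move at their own pace and stop on an object; "newtons" is the grip in N (left out, the last holds). Time passes only in rows, so rows that do not move let the fingers close. It gives the time, the measured TCP pose, the force, the opening and the grip force at its end, in the units of the state.
- arm.state(): the state, without advancing time (a new reading comes with each control period).
- arm.get_image(name): name is "side" or "top"; returns (picture, depth): 420x560x3 uint8, red, green, blue; 420x560 float32, m along the optical axis (not along the pixel's ray), 0 where there is no reading.
- arm.get_calibration(name): a dict with "intrinsics" (3x3 intrinsics, pixels), "R" (3x3) and "t" (3): a world point X has camera coordinates R X + t. Camera axes: x right, y down, z forward; pixel columns grow to the right and rows downward; lengths in m; the calibration is good to about 2 mm. A picture is of the moment at which its call begins. get_calibration takes no time and is no camera call.
- arm.close_job(): hands the job in; it is judged then, once.
Trained networks look in the newest picture that a camera, given by its name, has taken for a name from the list of things; names that differ only in an ending like _2 or _b are one class to them, and where a whole thing is asked for, a point or a joint stands for the part that bears it (a point fixed in the world has none). Each returns a list of dicts, best first, with "score" (0 to 1); they miss things now and then, are a little off and sometimes report something else, mostly with a low value. They report only what shows in the picture. A call takes as long as a camera call.
- arm.spot_in(camera, label): "at" ([column, row] in pixels, amid what is visible of it).
- arm.mark_of(camera, label): "at" ([column, row] in pixels: a listed point, or the origin of a listed thing).
The state is a dict: "time_s": time; "joint_pos": joint angles; "qvel": joint speeds; "tau": joint torques, N m; "position": TCP position; "tcp_rot": TCP orientation; "contact_force": force on the tool from outside, world axes, zero at the start; "wrist_torque": the same for the moment, N m; "width": finger opening in m; "finger_force": force on a finger pad.
Only numpy, scipy, OpenCV 4.12 (cv2) and the standard library are available. Lean on these libraries where they do the work, as an engineer would, in place of code of your own. Each camera call takes 0.05 s, during which the arm holds its last target. There are 200 camera calls.

## Working session

There is one attempt and no reset: what is moved stays moved. The work goes in short steps, Python scripts to look and compute and a tool call to move; the robot and the scene stay as the last step left them, time stands still between calls to the robot, and variables do not carry over. Pictures are saved under pics/ and viewed, at most 10 in all, crops included, and the job is handed in when it is done.

Besides the shell and the picture viewer there is one more tool, called as a command line: name --argument value ..., lists and objects as JSON in quotes. send_rows: Moves the arm, as the interface text tells. Its arguments: {"type":"object","properties":{"deltas":{"type":"array","items":{"type":"object","properties":{"dx":{"type":"number"},"dy":{"type":"number"},"dz":{"type":"number"},"ax":{"type":"number"},"ay":{"type":"number"},"az":{"type":"number"},"jaw":{"type":"number"}}}},"newtons":{"type":"number"}},"required":["deltas"]}

```bash
mkdir -p pics; ls; cat > h.py <<'E'
import numpy as np, cv2
from rig import arm
from scipy.spatial.transform import Rotation as R
def cal(n):
    c=arm.get_calibration(n); return np.array(c["intrinsics"]),np.array(c["R"]),np.array(c["t"])
def shot(n,f=None):
    p,d=arm.get_image(n)
    if f: cv2.imwrite("pics/"+f,cv2.cvtColor(p,cv2.COLOR_RGB2BGR))
    return p,d
def cloud(n,d):
    K,Rm,t=cal(n); v,u=np.mgrid[:d.shape[0],:d.shape[1]]
    c=np.stack([(u-K[0,2])/K[0,0]*d,(v-K[1,2])/K[1,1]*d,d],-1)
    w=(c-t)@Rm; w[d==0]=np.nan; return w
def onz(n,px,z):
    K,Rm,t=cal(n); r=Rm.T@np.linalg.inv(K)@np.array([px[0],px[1],1.]); o=-Rm.T@t
    return o+r*(z-o[2])/r[2]
def st():
    s=arm.state(); q=s["tcp_rot"]; 
    print("t",round(s["time_s"],2),"p",np.round(s["position"],4),"yaw",R.from_quat(q).as_matrix().round(3).tolist(),"F",np.round(s["contact_force"],1),"w",round(s["width"],4),"ff",s["finger_force"])
    return s
E
python3 - <<'E'
from h import *
st()
for n in("top","side"):
    p,d=shot(n,n+"0.png"); print(n,-cal(n)[1].T@cal(n)[2])
    np.save(n+"0.npy",cloud(n,d))
for l in["damp_box_pin0","damp_box_pin1","box_cover","pot_a","jar_red","needle","stamp_plaster","rib_beech","damp_box"]:
    print(l,[(np.round(a["at"]),round(a["score"],2),onz("top",a["at"],.096 if 'pin' in l else .096 if 'cover' in l else 0).round(3)) for a in arm.mark_of("top",l)][:6])
E
```

```text
pics
t 0.0 p [0.2215 0.5031 0.2189] yaw [[-0.915, 0.403, -0.001], [0.403, 0.915, -0.001], [0.0, -0.001, -1.0]] F [ 0.4 -0.6  0.2] w 0.0941 ff 0.0
top [0.40038866 0.07357068 1.3971417 ]
side [0.8261374  1.52376041 0.96373102]
damp_box_pin0 [(array([238., 233.]), 0.66, array([0.499, 0.172, 0.096]))]
damp_box_pin1 [(array([238., 233.]), 0.66, array([0.499, 0.172, 0.096]))]
box_cover [(array([200., 221.]), 0.65, array([0.542, 0.297, 0.096]))]
pot_a [(array([398., 253.]), 0.91, array([ 0.418, -0.387,  0.   ])), (array([324., 252.]), 0.89, array([ 0.429, -0.124,  0.   ])), (array([365., 255.]), 0.64, array([ 0.416, -0.269,  0.   ]))]
jar_red [(array([437., 254.]), 0.64, array([ 0.413, -0.526,  0.   ]))]
needle [(array([326., 255.]), 0.69, array([ 0.42 , -0.129,  0.   ])), (array([229., 184.]), 0.41, array([0.683, 0.209, 0.   ]))]
stamp_plaster []
rib_beech [(array([111., 256.]), 0.55, array([0.436, 0.626, 0.   ]))]
damp_box []
```

View pics/top0.png

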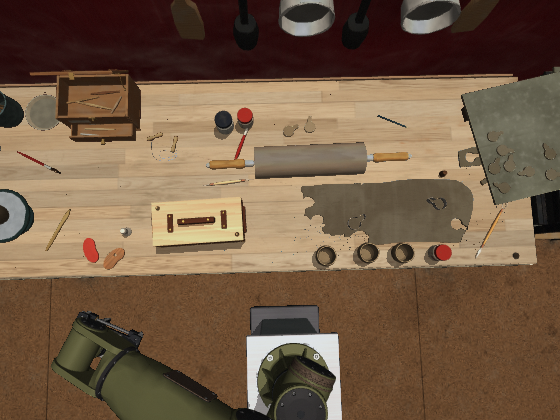

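View pics/side0.png

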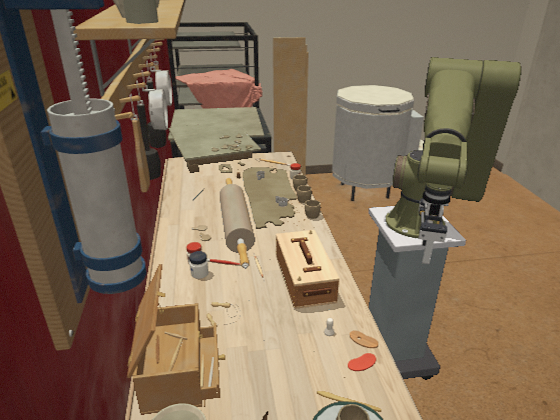

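Top view: the closed box spans about cols 151–244, rows 199–246, with pins near (238,234) and (157,209). Three cups stand at (325,256), (368,253) and (402,252), and the jar is at (441,253). The bench is free at cols 250–300. The side view agrees.

```bash
cat >> h.py <<'E'
def rect(P):
    (c,s,a)=cv2.minAreaRect((P*1000).astype(np.float32)); return np.round(c,1),np.round(s,1),round(a,2)
def blob(w,lo,hi,x,y):
    m=(w[...,2]>lo)&(w[...,2]<hi)&(w[...,0]>x[0])&(w[...,0]<x[1])&(w[...,1]>y[0])&(w[...,1]<y[1]); return w[m]
E
python3 - <<'E'
from h import *
for n in("top","side"):
    w=np.load(n+"0.npy")
    P=blob(w,.09,.116,(.35,.75),(.1,.5)); print(n,"cover",len(P),np.median(P[:,2]),rect(P[:,:2]))
    B=blob(w,.122,.145,(.4,.7),(.15,.45)); print("bar",len(B),np.median(B[:,2]),rect(B[:,:2]))
    for y0 in(-.13,-.27,-.39,-.53):
        Q=blob(w,.05,.08,(.3,.52),(y0-.06,y0+.06)); print(y0,len(Q),Q[:,2].max() if len(Q) else 0,Q[:,:2].mean(0) if len(Q) else 0, rect(Q[:,:2]) if len(Q)>4 else 0)
    f=blob(w,.006,.05,(.33,.8),(-.15,.12)); print("obst between",len(f),(f.min(0),f.max(0)) if len(f) else 0)
    T=blob(w,-.02,.02,(.25,.8),(-.15,.12)); print("bench z",np.median(T[:,2]),T[:,0].min())
p=cv2.imread("pics/top0.png")
a=cv2.resize(p[190:270,140:270],None,fx=6,fy=6,interpolation=cv2.INTER_CUBIC)
cv2.imwrite("pics/c0.png",a[:,:790])
E
```

```text
top cover 3764 0.1033725852870026 (array([606.5, 276.5]), array([272.7, 364.6]), 2.46)
bar 216 0.13049781883125766 (array([546.6, 343.7]), array([193.5,  40.3]), 79.4)
-0.13 88 0.06772868837744979 [ 0.41523797 -0.11846627] (array([ 417., -121.]), array([64.8, 65.2]), 35.96)
-0.27 96 0.06905358809509096 [ 0.42288125 -0.26290517] (array([ 422.8, -266.8]), array([67.6, 64.3]), 87.76)
-0.39 116 0.06950559199412958 [ 0.41951104 -0.38256766] (array([ 420.2, -385.3]), array([66.4, 66.7]), 17.64)
-0.53 229 0.0770570133169525 [ 0.41688572 -0.51364305] (array([ 417.7, -515.6]), array([53., 54.]), 27.36)
obst between 801 (array([ 0.37388143, -0.14990923,  0.00600389]), array([0.73801667, 0.11957458, 0.04985378]))
bench z -0.00020791926266608218 0.3688574580115487
side cover 2285 0.10215509079400406 (array([605.7, 278.1]), array([271.4, 368.2]), 2.87)
bar 124 0.12942959270298018 (array([542.7, 309.5]), array([ 18.7, 124.1]), 2.44)
-0.13 81 0.06474118121674234 [ 0.41814634 -0.11780423] (array([ 419.2, -121.6]), array([79.1, 64.1]), 77.12)
-0.27 74 0.06559714098773695 [ 0.42629571 -0.26403517] (array([ 426.2, -266.7]), array([80.8, 63.3]), 79.04)
-0.39 67 0.06503895524396212 [ 0.42087886 -0.38081205] (array([ 420.2, -386.2]), array([76.7, 66.3]), 65.12)
-0.53 66 0.07368391738565287 [ 0.4192402  -0.50765775] (array([ 415.8, -514.9]), array([65. , 50.3]), 79.47)
obst between 465 (array([ 0.38388964, -0.14982169,  0.00600715]), array([0.79968438, 0.11971733, 0.04986175]))
bench z -0.00118082620577245 0.37048593040781724
```

View pics/c0.png

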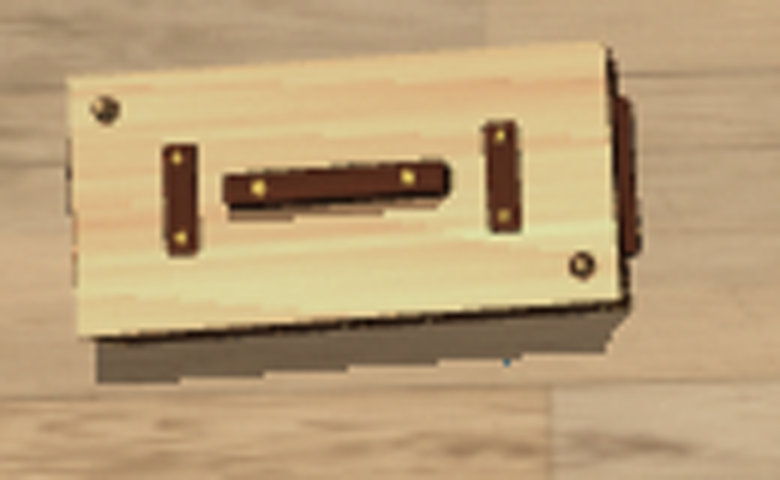

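The crop shows the cover, with pin tops at full-image pixels (157.5,208.3) and (237,234.2) and the grip bar at cols 177–215.

```bash
python3 - <<'E'
from h import *
a=onz("top",(157.5-.3,208.5),.117); b=onz("top",(237,234.2),.117)
print(a,b,np.linalg.norm(a-b),(a+b)/2)
v=(a-b)[:2]
for n in("top","side"):
    w=np.load(n+"0.npy")
    P=blob(w,.098,.112,(.4,.7),(.1,.5)); 
    c=np.median(P[:,:2],0)
    P=P[(abs(P[:,0]-c[0])<.11)&(abs(P[:,1]-c[1])<.18)];print(n,len(P),np.median(P[:,2]),rect(P[:,:2]))
    B=blob(w,.122,.14,(.50,.59),(.22,.39)); print("bar",len(B),np.median(B[:,2]),B[:,:2].mean(0),rect(B[:,:2]))
    for z0,z1 in((.01,.06),(.003,.01)):
        f=blob(w,z0,z1,(.33,.8),(-.1,.14))
        for x in np.arange(.34,.78,.04):
            g=f[(f[:,0]>=x)&(f[:,0]<x+.04)]; print(z0,x.round(2),len(g),(g[:,1].min().round(3),g[:,1].max().round(3)) if len(g) else "")
# corners
for c in((68,78),(603,43),(622,300),(80,338)): print(onz("top",(140+c[0]/6-.4,190+c[1]/6-.4),.104))
K,Rm,t=cal("top");print(K)
E
```

```text
[0.58339265 0.43295924 0.117     ] [0.49248927 0.17408731 0.117     ] 0.27436854685322387 [0.53794096 0.30352328 0.117     ]
top 3561 0.1034400686423696 (array([541. , 307.5]), array([144.4, 297.2]), 2.46)
bar 215 0.13050169024963343 [0.54008102 0.30576429] (array([540.7, 306.2]), array([ 18.3, 119. ]), 2.47)
0.01 0.34 0 
0.01 0.38 18 (np.float64(-0.1), np.float64(-0.087))
0.01 0.42 12 (np.float64(-0.1), np.float64(-0.089))
0.01 0.46 0 
0.01 0.5 1 (np.float64(0.063), np.float64(0.063))
0.01 0.54 8 (np.float64(-0.099), np.float64(-0.056))
0.01 0.58 5 (np.float64(-0.099), np.float64(-0.085))
0.01 0.62 23 (np.float64(-0.099), np.float64(-0.049))
0.01 0.66 52 (np.float64(-0.098), np.float64(0.113))
0.01 0.7 7 (np.float64(0.119), np.float64(0.14))
0.01 0.74 1 (np.float64(0.14), np.float64(0.14))
0.003 0.34 24 (np.float64(-0.074), np.float64(0.14))
0.003 0.38 79 (np.float64(-0.089), np.float64(0.139))
0.003 0.42 92 (np.float64(-0.098), np.float64(0.135))
0.003 0.46 65 (np.float64(-0.1), np.float64(0.137))
0.003 0.5 78 (np.float64(-0.098), np.float64(0.14))
0.003 0.54 128 (np.float64(-0.1),
[... 1042 characters left out ...]
0.008))
0.003 0.46 2 (np.float64(-0.055), np.float64(-0.026))
0.003 0.5 2 (np.float64(-0.064), np.float64(-0.059))
0.003 0.54 25 (np.float64(-0.094), np.float64(-0.037))
0.003 0.58 30 (np.float64(-0.099), np.float64(0.091))
0.003 0.62 51 (np.float64(-0.098), np.float64(0.109))
0.003 0.66 19 (np.float64(-0.099), np.float64(0.14))
0.003 0.7 5 (np.float64(0.109), np.float64(0.114))
0.003 0.74 7 (np.float64(0.107), np.float64(0.117))
[0.60545738 0.45736314 0.104     ]
[0.61756601 0.16276884 0.104     ]
[0.47515843 0.15488751 0.104     ]
[0.46230033 0.44967933 0.104     ]
[[394.06915862   0.         273.48249058]
 [  0.         394.06915862 216.45610627]
 [  0.           0.           1.        ]]
```

```bash
python3 - <<'E'
from h import *
w=np.load("top0.npy");ws=np.load("side0.npy")
for y in(.12,.10,.07,.04,.01,-.01,-.03):
    o=[]
    for W in(w,ws):
        f=blob(W,.012,.2,(.55,.8),(y-.008,y+.008)); b=blob(W,-.01,.2,(.2,.8),(y-.008,y+.008)); o+=[round(f[:,0].min(),3) if len(f) else None,round(b[:,0].min(),3)]
    print(y,o)
for r,c in((190,300),(215,305),(235,322),(266,280),(183,246),(178,260)): print(r,c,w[r,c])
K,Rm,t=cal("top")
p=cv2.imread("pics/top0.png")
def pr(X): q=K@(Rm@X+t); return q[:2]/q[2]
for cx,cy in((.522,.060),):
    th=np.deg2rad(90); 
    c=[pr(np.array([cx+a,cy+b,.0])) for a,b in((-.148,-.072),(.148,-.072),(.148,.072),(-.148,.072))]
    cv2.polylines(p,[np.int32(np.round(np.array(c)))],True,(255,0,0),1)
for P in((.417,-.121),(.4235,-.267),(.420,-.3855)):
    for k in range(36):
        q=pr(np.array([P[0]+.033*np.cos(k/5.73),P[1]+.033*np.sin(k/5.73),.064])); p[int(round(q[1])),int(round(q[0]))]=(0,255,0)
cv2.imwrite("pics/c1.png",cv2.resize(p[150:275,200:420],None,fx=3.6,fy=3.6,interpolation=cv2.INTER_CUBIC))
E
```

```text
0.12 [np.float64(0.691), np.float64(0.37), np.float64(0.692), np.float64(0.371)]
0.1 [np.float64(0.69), np.float64(0.369), np.float64(0.693), np.float64(0.37)]
0.07 [np.float64(0.69), np.float64(0.372), np.float64(0.693), np.float64(0.371)]
0.04 [np.float64(0.691), np.float64(0.371), np.float64(0.695), np.float64(0.372)]
0.01 [np.float64(0.691), np.float64(0.37), np.float64(0.696), np.float64(0.371)]
-0.01 [np.float64(0.692), np.float64(0.369), np.float64(0.701), np.float64(0.371)]
-0.03 [np.float64(0.692), np.float64(0.369), np.float64(0.699), np.float64(0.373)]
190 300 [ 0.65360601 -0.04553679  0.00367358]
215 305 [ 0.56286667 -0.06027002  0.00312635]
235 322 [ 0.49027746 -0.1188053  -0.00257804]
266 280 [3.84882388e-01 3.40435358e-02 3.67860235e-04]
183 246 [0.68452507 0.14780176 0.0007978 ]
178 260 [0.69050103 0.09615427 0.05227048]
```

View pics/c1.png

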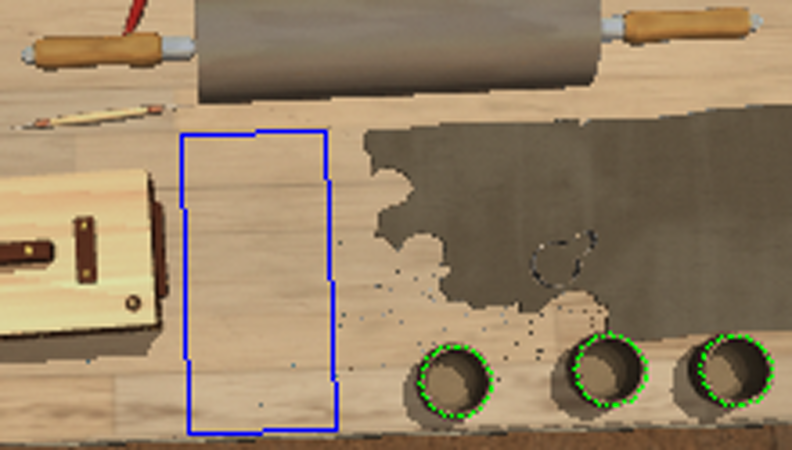

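The blue footprint, centred near (0.525, 0.055), is clear of box, slab and rolling pin. The green rims match the three cups. I'll move above the cover next.

send_rows --deltas '[{"dx": -34, "dy": -4.5, "jaw": -0.1}, {"dx": -34, "dy": -4.5}, {"dx": -34, "dy": -4.5}, {"dx": -34, "dy": -4.5}, {"dx": -34, "dy": -4.5}, {"dx": -34, "dy": -4.5}, {"dx": -34, "dy": -4.5}, {"dx": -34, "dy": -4.5}]' --newtons 40

```text
invalid input
```

send_rows --deltas '[{"dx": -34, "dy": -4.5}, {"dx": -34, "dy": -4.5}, {"dx": -31, "dy": -4.5}, {"az": 7}, {"az": 7}, {"az": 7}, {"az": 7}, {"az": 7}]'

```text
invalid input
```

send_rows --deltas '[{"az": 7}, {"az": 7}, {"az": 7}, {"az": 7}, {"az": 0.7}, {}]'

```text
invalid input
```

```bash
cat >> h.py <<'E'
def go(x,y,z,yang):
    "shift along the present tool axes (mm) to reach x,y,z, then turn az (deg) so that tool y points at world angle yang"
    s=arm.state(); M=R.from_quat(s["tcp_rot"]).as_matrix(); p=np.array(s["position"])
    a=np.degrees(np.arctan2(M[1,1],M[0,1])); az=-((yang-a+180)%360-180)
    print("t",round(s["time_s"],2),"p",p.round(4),"yang",a.round(2),"tilt",M[:,2].round(4),"F",np.round(s["contact_force"],1),"w",round(s["width"],4),"ff",round(float(np.max(s["finger_force"])),1),"j",np.round(s["joint_pos"],2))
    print(" shift",(M.T@(np.array([x,y,z])-p)*1000).round(1),"az",az.round(2))
E
python3 -c "
from h import *
go(.5415,.308,.121,2.46)"
```

```text
t 0.55 p [0.2216 0.5034 0.2194] yang 66.24 tilt [-0. -0. -1.] F [ 1.   0.2 -0.1] w 0.0939 ff 0.0 j [ 1.09  0.3   1.52  0.    1.32 -0.07]
 shift [-371.5  -49.9   98.4] az 63.78
```

send_rows --deltas '[{"dx": -34, "dy": -4.5, "dz": 0, "ax": 0, "ay": 0, "az": 0, "jaw": -0.1}]' --newtons 40

```text
time_s: 0.63
position: [0.2483, 0.4871, 0.2194]
tcp_rot: [0.204, 0.979, 0.0, -0.0]
contact_force: [0.0, 0.4, -0.2]
width: 0.0904
finger_force: 0.0
```

send_rows --deltas '[{"dx": -34, "dy": -4.5, "dz": 0, "ax": 0, "ay": 0, "az": 0, "jaw": -0.1}, {"dx": -34, "dy": -4.5, "dz": 0, "ax": 0, "ay": 0, "az": 0, "jaw": -0.1}, {"dx": -34, "dy": -4.5, "dz": 0, "ax": 0, "ay": 0, "az": 0, "jaw": -0.1}, {"dx": -34, "dy": -4.5, "dz": 0, "ax": 0, "ay": 0, "az": 0, "jaw": -0.1}, {"dx": -34, "dy": -4.5, "dz": 0, "ax": 0, "ay": 0, "az": 0, "jaw": -0.1}, {"dx": -34, "dy": -4.5, "dz": 0, "ax": 0, "ay": 0, "az": 0, "jaw": -0.1}, {"dx": -34, "dy": -4.5, "dz": 0, "ax": 0, "ay": 0, "az": 0, "jaw": -0.1}, {"dx": -34, "dy": -4.5, "dz": 0, "ax": 0, "ay": 0, "az": 0, "jaw": -0.1}]'

```text
time_s: 1.3
position: [0.4867, 0.3418, 0.2195]
tcp_rot: [0.206, 0.979, 0.0, 0.0]
contact_force: [-0.4, 0.6, -0.3]
width: 0.0424
finger_force: 0.0
```

send_rows --deltas '[{"dx": -34, "dy": -4.5, "dz": 0, "ax": 0, "ay": 0, "az": 0, "jaw": -0.1}, {"dx": -31, "dy": -4.5, "dz": 0, "ax": 0, "ay": 0, "az": 0, "jaw": -0.1}, {"dx": 0, "dy": 0, "dz": 0, "ax": 0, "ay": 0, "az": 7, "jaw": -0.1}, {"dx": 0, "dy": 0, "dz": 0, "ax": 0, "ay": 0, "az": 7, "jaw": -0.1}, {"dx": 0, "dy": 0, "dz": 0, "ax": 0, "ay": 0, "az": 7, "jaw": -0.1}, {"dx": 0, "dy": 0, "dz": 0, "ax": 0, "ay": 0, "az": 7, "jaw": -0.1}, {"dx": 0, "dy": 0, "dz": 0, "ax": 0, "ay": 0, "az": 7, "jaw": -0.1}, {"dx": 0, "dy": 0, "dz": 0, "ax": 0, "ay": 0, "az": 7, "jaw": -0.1}]'

```text
time_s: 1.97
position: [0.5412, 0.3085, 0.2193]
tcp_rot: [0.545, 0.838, -0.0, -0.0]
contact_force: [-0.2, -0.1, 0.8]
width: 0.0421
finger_force: 0.0
```

send_rows --deltas '[{"dx": 0, "dy": 0, "dz": 0, "ax": 0, "ay": 0, "az": 7, "jaw": -0.1}, {"dx": 0, "dy": 0, "dz": 0, "ax": 0, "ay": 0, "az": 7, "jaw": -0.1}, {"dx": 0, "dy": 0, "dz": 0, "ax": 0, "ay": 0, "az": 7, "jaw": -0.1}, {"dx": 0, "dy": 0, "dz": 0, "ax": 0, "ay": 0, "az": 0.7, "jaw": -0.1}, {"dx": 0, "dy": 0, "dz": 0, "ax": 0, "ay": 0, "az": 0, "jaw": -0.1}]'

```text
time_s: 2.38
position: [0.5412, 0.3085, 0.2194]
tcp_rot: [0.69, 0.724, -0.0, -0.0]
contact_force: [-0.4, -0.1, -0.0]
width: 0.042
finger_force: 0.0
```

```bash
python3 -c "
from h import *
go(.5415,.308,.121,2.46)"
```

```text
t 2.38 p [0.5412 0.3085 0.2194] yang 2.69 tilt [-1.e-04 -1.e-04 -1.e+00] F [-0.4 -0.1 -0. ] w 0.042 ff 0.0 j [ 0.46  0.46  1.3  -0.    1.38  0.41]
 shift [-0.5  0.2 98.4] az 0.23
```

send_rows --deltas '[{"dx": 0, "dy": 0, "dz": 35, "ax": 0, "ay": 0, "az": 0.2, "jaw": -0.1}, {"dx": 0, "dy": 0, "dz": 35, "ax": 0, "ay": 0, "az": 0, "jaw": -0.1}, {"dx": 0, "dy": 0, "dz": 18, "ax": 0, "ay": 0, "az": 0, "jaw": -0.1}, {"dx": 0, "dy": 0, "dz": 9, "ax": 0, "ay": 0, "az": 0, "jaw": -0.1}, {"dx": 0, "dy": 0, "dz": 0, "ax": 0, "ay": 0, "az": 0, "jaw": -1}, {"dx": 0, "dy": 0, "dz": 0, "ax": 0, "ay": 0, "az": 0, "jaw": -1}, {"dx": 0, "dy": 0, "dz": 0, "ax": 0, "ay": 0, "az": 0, "jaw": -1}, {"dx": 0, "dy": 0, "dz": 0, "ax": 0, "ay": 0, "az": 0, "jaw": -1}]' --newtons 50

```text
time_s: 3.05
position: [0.5418, 0.3089, 0.1241]
tcp_rot: [0.692, 0.722, 0.001, 0.0]
contact_force: [-0.8, -0.7, 0.0]
width: 0.0189
finger_force: 0.0
```

send_rows --deltas '[{"dx": 0, "dy": 0, "dz": 0, "ax": 0, "ay": 0, "az": 0, "jaw": -1}, {"dx": 0, "dy": 0, "dz": 0, "ax": 0, "ay": 0, "az": 0, "jaw": -1}, {"dx": 0, "dy": 0, "dz": 0, "ax": 0, "ay": 0, "az": 0, "jaw": -1}]'

```text
time_s: 3.3
position: [0.5419, 0.3088, 0.1241]
tcp_rot: [0.692, 0.721, 0.001, 0.0]
contact_force: [-0.6, 0.1, 6.4]
width: 0.0177
finger_force: 50.0
```

```bash
python3 -c "
from h import *
go(.5415,.308,.121,2.46)"
```

```text
t 3.3 p [0.5419 0.3088 0.1241] yang 2.35 tilt [ 0.0024  0.0012 -1.    ] F [-0.6  0.1  6.4] w 0.0177 ff 50.0 j [ 0.46  0.55  1.4  -0.    1.19  0.42]
 shift [-0.8 -0.4  3.1] az -0.11
```

send_rows --deltas '[{"dx": 0, "dy": 0, "dz": -6, "ax": 0, "ay": 0, "az": 0, "jaw": -1}, {"dx": 0, "dy": 0, "dz": -10, "ax": 0, "ay": 0, "az": 0, "jaw": -1}, {"dx": 0, "dy": 0, "dz": -15, "ax": 0, "ay": 0, "az": 0, "jaw": -1}, {"dx": 0, "dy": 0, "dz": -20, "ax": 0, "ay": 0, "az": 0, "jaw": -1}, {"dx": 0, "dy": 0, "dz": -20, "ax": 0, "ay": 0, "az": 0, "jaw": -1}, {"dx": 0, "dy": 0, "dz": -15, "ax": 0, "ay": 0, "az": 0, "jaw": -1}, {"dx": 0, "dy": 0, "dz": 0, "ax": 0, "ay": 0, "az": 0, "jaw": -1}]'

```text
time_s: 3.88
position: [0.5421, 0.309, 0.2126]
tcp_rot: [0.693, 0.721, 0.003, 0.001]
contact_force: [0.8, -0.1, -2.4]
width: 0.0179
finger_force: 50.0
```

```bash
python3 - <<'E'
from h import *
go(.525,.051,.215,90)
shot("top","top1.png")
p,d=shot("side"); P=blob(cloud("side",d),.13,.21,(.4,.7),(.1,.5));print(np.median(P[:,2]))
p=cv2.imread("pics/top1.png")
cv2.imwrite("pics/c2.png",cv2.resize(p[150:275,130:270],None,fx=4,fy=4,interpolation=cv2.INTER_CUBIC))
E
```

```text
t 3.88 p [0.5421 0.309  0.2126] yang 2.34 tilt [ 0.0049  0.0025 -1.    ] F [ 0.8 -0.1 -2.4] w 0.0179 ff 50.0 j [0.46 0.47 1.31 0.   1.36 0.42]
 shift [-257.1  -27.6   -3.1] az -87.66
0.18845009719709824
```

send_rows --deltas '[{"dx": -20, "dy": -3.1, "dz": 0, "ax": 0, "ay": 0, "az": 0, "jaw": -1}, {"dx": -30, "dy": -3.1, "dz": 0, "ax": 0, "ay": 0, "az": 0, "jaw": -1}, {"dx": -30, "dy": -3.1, "dz": 0, "ax": 0, "ay": 0, "az": 0, "jaw": -1}, {"dx": -30, "dy": -3.1, "dz": 0, "ax": 0, "ay": 0, "az": 0, "jaw": -1}, {"dx": -30, "dy": -3.1, "dz": 0, "ax": 0, "ay": 0, "az": 0, "jaw": -1}, {"dx": -30, "dy": -3.1, "dz": 0, "ax": 0, "ay": 0, "az": 0, "jaw": -1}, {"dx": -30, "dy": -3, "dz": 0, "ax": 0, "ay": 0, "az": 0, "jaw": -1}, {"dx": -30, "dy": -3, "dz": 0, "ax": 0, "ay": 0, "az": 0, "jaw": -1}]'

```text
time_s: 4.65
position: [0.5251, 0.0763, 0.2071]
tcp_rot: [0.693, 0.721, -0.001, -0.001]
contact_force: [0.5, 0.3, -2.7]
width: 0.0177
finger_force: 50.0
```

send_rows --deltas '[{"dx": -27, "dy": -3, "dz": 0, "ax": 0, "ay": 0, "az": 0, "jaw": -1}, {"dx": 0, "dy": 0, "dz": 0, "ax": 0, "ay": 0, "az": -4, "jaw": -1}, {"dx": 0, "dy": 0, "dz": 0, "ax": 0, "ay": 0, "az": -7, "jaw": -1}, {"dx": 0, "dy": 0, "dz": 0, "ax": 0, "ay": 0, "az": -7, "jaw": -1}, {"dx": 0, "dy": 0, "dz": 0, "ax": 0, "ay": 0, "az": -7, "jaw": -1}, {"dx": 0, "dy": 0, "dz": 0, "ax": 0, "ay": 0, "az": -7, "jaw": -1}, {"dx": 0, "dy": 0, "dz": 0, "ax": 0, "ay": 0, "az": -7, "jaw": -1}, {"dx": 0, "dy": 0, "dz": 0, "ax": 0, "ay": 0, "az": -7, "jaw": -1}]'

```text
time_s: 5.32
position: [0.5235, 0.0506, 0.207]
tcp_rot: [0.353, 0.936, -0.0, -0.001]
contact_force: [0.2, -0.7, -3.3]
width: 0.0176
finger_force: 50.0
```

send_rows --deltas '[{"dx": 0, "dy": 0, "dz": 0, "ax": 0, "ay": 0, "az": -7, "jaw": -1}, {"dx": 0, "dy": 0, "dz": 0, "ax": 0, "ay": 0, "az": -7, "jaw": -1}, {"dx": 0, "dy": 0, "dz": 0, "ax": 0, "ay": 0, "az": -7, "jaw": -1}, {"dx": 0, "dy": 0, "dz": 0, "ax": 0, "ay": 0, "az": -7, "jaw": -1}, {"dx": 0, "dy": 0, "dz": 0, "ax": 0, "ay": 0, "az": -7, "jaw": -1}, {"dx": 0, "dy": 0, "dz": 0, "ax": 0, "ay": 0, "az": -6.7, "jaw": -1}, {"dx": 0, "dy": 0, "dz": 0, "ax": 0, "ay": 0, "az": 0, "jaw": -1}]'

```text
time_s: 5.9
position: [0.5236, 0.0506, 0.2072]
tcp_rot: [-0.003, 1.0, -0.0, -0.001]
contact_force: [0.5, -0.2, -3.4]
width: 0.0174
finger_force: 50.0
```

```bash
python3 - <<'E'
from h import *
go(.525,.051,.0285,90)
p,d=shot("top","top2.png"); w=cloud("top",d); P=blob(w,.165,.205,(.3,.75),(-.1,.2));print("cover",np.median(P[:,2]),rect(P[:,:2]))
np.save("top2.npy",w)
# cups in the box: rims near z=.084
Q=blob(w,.03,.095,(.45,.64),(.16,.46)); print(len(Q)); 
cv2.imwrite("pics/c2.png",cv2.resize(cv2.imread("pics/top2.png")[150:285,130:330],None,fx=4,fy=4,interpolation=cv2.INTER_CUBIC))
E
```

```text
t 5.9 p [0.5236 0.0506 0.2072] yang 90.36 tilt [-2.2e-03 -1.0e-04 -1.0e+00] F [ 0.5 -0.2 -3.4] w 0.0174 ff 50.0 j [ 0.03  0.26  1.6  -0.    1.28 -1.55]
 shift [ -1.8   0.4 178.7] az 0.36
cover 0.1863455180032385 (array([525.4,  50.4]), array([295.4, 144.2]), 0.47)
1148
```

View pics/c2.png

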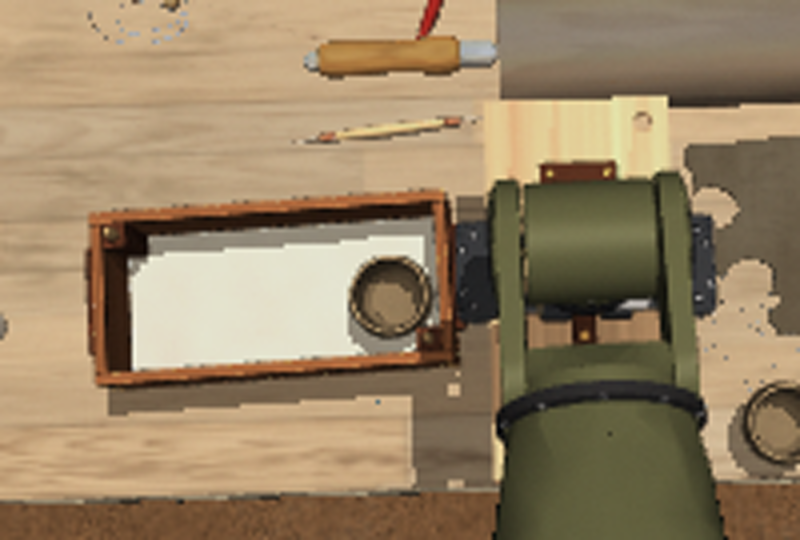

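Crop: one cup stands in the box at (390,295), near the right end, so two more are needed. The cover hangs over its free spot, so I'm lowering it.

send_rows --deltas '[{"dx": -1.5, "dy": 0, "dz": 25, "ax": 0, "ay": 0, "az": 0.4, "jaw": -1}, {"dx": 0, "dy": 0, "dz": 35, "ax": 0, "ay": 0, "az": 0, "jaw": -1}, {"dx": 0, "dy": 0, "dz": 35, "ax": 0, "ay": 0, "az": 0, "jaw": -1}, {"dx": 0, "dy": 0, "dz": 35, "ax": 0, "ay": 0, "az": 0, "jaw": -1}, {"dx": 0, "dy": 0, "dz": 20, "ax": 0, "ay": 0, "az": 0, "jaw": -1}, {"dx": 0, "dy": 0, "dz": 12, "ax": 0, "ay": 0, "az": 0, "jaw": -1}, {"dx": 0, "dy": 0, "dz": 6, "ax": 0, "ay": 0, "az": 0, "jaw": -1}, {"dx": 0, "dy": 0, "dz": 3, "ax": 0, "ay": 0, "az": 0, "jaw": -1}]'

```text
time_s: 6.62
position: [0.5257, 0.0506, 0.0372]
tcp_rot: [0.004, 1.0, -0.0, -0.0]
contact_force: [-0.1, -1.0, -3.4]
width: 0.018
finger_force: 50.0
```

send_rows --deltas '[{"dx": 0, "dy": 0, "dz": 2, "ax": 0, "ay": 0, "az": 0, "jaw": -1}, {"dx": 0, "dy": 0, "dz": 2, "ax": 0, "ay": 0, "az": 0, "jaw": -1}, {"dx": 0, "dy": 0, "dz": 0, "ax": 0, "ay": 0, "az": 0, "jaw": -1}]'

```text
time_s: 6.87
position: [0.526, 0.0506, 0.0341]
tcp_rot: [0.003, 1.0, 0.0, 0.001]
contact_force: [-0.3, -0.6, -2.4]
width: 0.0176
finger_force: 50.0
```

send_rows --deltas '[{"dx": 0, "dy": 0, "dz": 2, "ax": 0, "ay": 0, "az": 0, "jaw": -1}, {"dx": 0, "dy": 0, "dz": 2, "ax": 0, "ay": 0, "az": 0, "jaw": -1}, {"dx": 0, "dy": 0, "dz": 1.5, "ax": 0, "ay": 0, "az": 0, "jaw": -1}, {"dx": 0, "dy": 0, "dz": 0, "ax": 0, "ay": 0, "az": 0, "jaw": -1}]'

```text
time_s: 7.2
position: [0.5258, 0.0506, 0.0281]
tcp_rot: [0.003, 1.0, 0.0, 0.0]
contact_force: [0.7, -0.6, -1.0]
width: 0.0175
finger_force: 50.0
```

send_rows --deltas '[{"dx": 0, "dy": 0, "dz": 0, "ax": 0, "ay": 0, "az": 0, "jaw": -0.1}, {"dx": 0, "dy": 0, "dz": 0, "ax": 0, "ay": 0, "az": 0, "jaw": -0.1}, {"dx": 0, "dy": 0, "dz": 0, "ax": 0, "ay": 0, "az": 0, "jaw": -0.1}, {"dx": 0, "dy": 0, "dz": 0, "ax": 0, "ay": 0, "az": 0, "jaw": -0.1}]'

```text
time_s: 7.53
position: [0.5257, 0.0506, 0.028]
tcp_rot: [0.003, 1.0, -0.0, 0.0]
contact_force: [0.9, -0.3, -0.5]
width: 0.0403
finger_force: 0.0
```

```bash
python3 - <<'E'
from h import *
go(.449,-.12,.2,2.46)
w=np.load("top2.npy")
Q=blob(w,.072,.092,(.48,.60),(.17,.30)); 
c=np.array([.541,.308]); th=np.deg2rad(2.44); Rt=np.array([[np.cos(th),-np.sin(th)],[np.sin(th),np.cos(th)]])
q=(Q[:,:2]-c)@Rt; k=(abs(q[:,0])<.055)&(q[:,1]>-.132); q=q[k]; print("cup in box frame",len(q),rect(q),np.median(Q[k][:,2]))
print("mark",[((onz("top",a["at"],.02)[:2]-c)@Rt,a["score"]) for a in arm.mark_of("top","pot_a")])
e=(onz("top",(227.1,223.4),.084)[:2]-c)@Rt; print(e)
# box rim
B=blob(w,.085,.106,(.42,.66),(.13,.49)); print("rim",rect(B[:,:2]))
for x,y in((-6,0),(-6,85),(-6,5),(-6,90)):
    print((x,y),"cup",(c+Rt@np.array([x,y])/1000).round(4),"tcp",(c+Rt@np.array([x+31,y])/1000).round(4))
E
```

```text
t 7.53 p [0.5257 0.0506 0.028 ] yang 89.63 tilt [ 2.e-04 -0.e+00 -1.e+00] F [ 0.9 -0.3 -0.5] w 0.0403 ff 0.0 j [ 0.03  0.49  1.75 -0.    0.9  -1.54]
 shift [  75.6 -171.1 -172. ] az 87.17
cup in box frame 93 (array([-13.5, -99.5]), array([70.2, 66.2]), 73.44) 0.08144219099865294
mark [(array([-0.14674366, -0.4167578 ]), 0.84), (array([-0.01797863, -0.0980837 ]), 0.82), (array([-0.14244703, -0.56482427]), 0.7), (array([-0.14723157, -0.68371334]), 0.58)]
[-0.01331523 -0.09839474]
rim (array([541. , 307.4]), array([144.6, 297.9]), 2.43)
(-6, 0) cup [0.535  0.3077] tcp [0.566  0.3091]
(-6, 85) cup [0.5314 0.3927] tcp [0.5624 0.394 ]
(-6, 5) cup [0.5348 0.3127] tcp [0.5658 0.3141]
(-6, 90) cup [0.5312 0.3977] tcp [0.5621 0.399 ]
```

send_rows --deltas '[{"dx": 0, "dy": 0, "dz": -25, "ax": 0, "ay": 0, "az": 0, "jaw": -0.1}, {"dx": 0, "dy": 0, "dz": -35, "ax": 0, "ay": 0, "az": 0, "jaw": -0.1}, {"dx": 0, "dy": 0, "dz": -35, "ax": 0, "ay": 0, "az": 6.7, "jaw": -0.49}, {"dx": 0, "dy": 0, "dz": -35, "ax": 0, "ay": 0, "az": 6.7, "jaw": -0.49}, {"dx": 0, "dy": 0, "dz": -30, "ax": 0, "ay": 0, "az": 6.7, "jaw": -0.49}, {"dx": 0, "dy": 0, "dz": 0, "ax": 0, "ay": 0, "az": 6.7, "jaw": -0.49}, {"dx": 0, "dy": 0, "dz": 0, "ax": 0, "ay": 0, "az": 6.7, "jaw": -0.49}, {"dx": 0, "dy": 0, "dz": 0, "ax": 0, "ay": 0, "az": 6.7, "jaw": -0.49}]' --newtons 15

```text
time_s: 8.25
position: [0.5257, 0.0506, 0.1885]
tcp_rot: [0.349, 0.937, 0.0, 0.001]
contact_force: [0.2, 0.0, 0.3]
width: 0.0241
finger_force: 0.0
```

send_rows --deltas '[{"dx": 0, "dy": 0, "dz": 0, "ax": 0, "ay": 0, "az": 6.7, "jaw": -0.49}, {"dx": 0, "dy": 0, "dz": 0, "ax": 0, "ay": 0, "az": 6.7, "jaw": -0.49}, {"dx": 0, "dy": 0, "dz": 0, "ax": 0, "ay": 0, "az": 6.7, "jaw": -0.49}, {"dx": 0, "dy": 0, "dz": 0, "ax": 0, "ay": 0, "az": 6.7, "jaw": -0.49}, {"dx": 0, "dy": 0, "dz": 0, "ax": 0, "ay": 0, "az": 6.7, "jaw": -0.49}, {"dx": 0, "dy": 0, "dz": 0, "ax": 0, "ay": 0, "az": 6.7, "jaw": -0.49}, {"dx": 0, "dy": 0, "dz": 0, "ax": 0, "ay": 0, "az": 6.7, "jaw": -0.49}]'

```text
time_s: 8.83
position: [0.5256, 0.0506, 0.188]
tcp_rot: [0.693, 0.721, 0.0, 0.0]
contact_force: [0.5, -0.3, 0.1]
width: 0.024
finger_force: 0.0
```

send_rows --deltas '[{"dx": -28, "dy": -13.9, "dz": 0, "ax": 0, "ay": 0, "az": 0, "jaw": -0.49}, {"dx": -28, "dy": -13.9, "dz": 0, "ax": 0, "ay": 0, "az": 0, "jaw": -0.49}, {"dx": -28, "dy": -13.9, "dz": 0, "ax": 0, "ay": 0, "az": 0, "jaw": -0.49}, {"dx": -28, "dy": -13.9, "dz": 0, "ax": 0, "ay": 0, "az": 0, "jaw": -0.49}, {"dx": -28, "dy": -13.9, "dz": 0, "ax": 0, "ay": 0, "az": 0, "jaw": -0.49}, {"dx": -28, "dy": -13.9, "dz": 0, "ax": 0, "ay": 0, "az": 0, "jaw": -0.49}, {"dx": 0, "dy": 0, "dz": 0, "ax": 0, "ay": 0, "az": 0, "jaw": -0.49}]'

```text
time_s: 9.42
position: [0.4482, -0.1243, 0.1881]
tcp_rot: [0.692, 0.721, -0.0, 0.0]
contact_force: [0.9, 0.0, 0.1]
width: 0.0243
finger_force: 0.0
```

```bash
python3 - <<'E'
from h import *
go(.4485,-.120,.049,2.46)
p,d=shot("top","top3.png"); w=cloud("top",d); P=blob(w,.004,.016,(.35,.69),(-.04,.14));print("cover",np.median(P[:,2]),rect(P[:,:2]))
P=blob(w,.004,.016,(.57,.69),(-.04,.14));print("cover far part",rect(P[:,:2]))
for y0 in(-.267,-.3855):
    Q=blob(w,.05,.08,(.3,.52),(y0-.06,y0+.06)); print(y0,len(Q),rect(Q[:,:2]))
E
```

```text
t 9.42 p [ 0.4482 -0.1243  0.1881] yang 2.36 tilt [-1.e-04 -8.e-04 -1.e+00] F [0.9 0.  0.1] w 0.0243 ff 0.0 j [-0.35  0.14  1.79 -0.    1.21 -0.39]
 shift [  4.4   0.5 139.1] az -0.1
cover 0.007758546082588102 (array([530. ,  51.3]), array([177.9, 310.2]), 88.57)
cover far part (array([626.8,  51.9]), array([171.9, 116.6]), 88.57)
-0.267 23 (array([ 415.2, -293.5]), array([13.6, 49.4]), 72.44)
-0.3855 113 (array([ 419.5, -385.6]), array([68.1, 64.6]), 86.83)
```

send_rows --deltas '[{"dx": 4.4, "dy": 0.5, "dz": 30, "ax": 0, "ay": 0, "az": 0, "jaw": -0.49}, {"dx": 0, "dy": 0, "dz": 35, "ax": 0, "ay": 0, "az": 0, "jaw": -0.49}, {"dx": 0, "dy": 0, "dz": 25, "ax": 0, "ay": 0, "az": 0, "jaw": -0.49}, {"dx": 0, "dy": 0, "dz": 15, "ax": 0, "ay": 0, "az": 0, "jaw": -0.49}, {"dx": 0, "dy": 0, "dz": 10, "ax": 0, "ay": 0, "az": 0, "jaw": -0.49}, {"dx": 0, "dy": 0, "dz": 10, "ax": 0, "ay": 0, "az": 0, "jaw": -0.49}, {"dx": 0, "dy": 0, "dz": 8, "ax": 0, "ay": 0, "az": 0, "jaw": -0.49}, {"dx": 0, "dy": 0, "dz": 6, "ax": 0, "ay": 0, "az": 0, "jaw": -0.49}]'

```text
time_s: 10.13
position: [0.4504, -0.1163, 0.0486]
tcp_rot: [0.691, 0.723, 0.0, 0.0]
contact_force: [-0.6, -0.4, 0.1]
width: 0.0243
finger_force: 0.0
```

send_rows --deltas '[{"dx": 0, "dy": 0, "dz": 0, "ax": 0, "ay": 0, "az": 0, "jaw": -0.49}]'

```text
time_s: 10.22
position: [0.4499, -0.1163, 0.0483]
tcp_rot: [0.691, 0.723, -0.0, -0.0]
contact_force: [-0.8, -0.1, 0.1]
width: 0.0242
finger_force: 0.0
```

send_rows --deltas '[{"dx": -3.7, "dy": -1.2, "dz": 0, "ax": 0, "ay": 0, "az": 0, "jaw": -0.49}, {"dx": 0, "dy": 0, "dz": 0, "ax": 0, "ay": 0, "az": 0, "jaw": -0.49}, {"dx": 0, "dy": 0, "dz": 0, "ax": 0, "ay": 0, "az": 0, "jaw": -0.7}, {"dx": 0, "dy": 0, "dz": 0, "ax": 0, "ay": 0, "az": 0, "jaw": -0.8}, {"dx": 0, "dy": 0, "dz": 0, "ax": 0, "ay": 0, "az": 0, "jaw": -1}, {"dx": 0, "dy": 0, "dz": 0, "ax": 0, "ay": 0, "az": 0, "jaw": -1}, {"dx": 0, "dy": 0, "dz": 0, "ax": 0, "ay": 0, "az": 0, "jaw": -1}, {"dx": 0, "dy": 0, "dz": 0, "ax": 0, "ay": 0, "az": 0, "jaw": -1}]' --newtons 15

```text
time_s: 10.88
position: [0.4492, -0.1203, 0.0492]
tcp_rot: [0.691, 0.723, 0.0, 0.0]
contact_force: [-0.7, -0.1, 4.0]
width: 0.0108
finger_force: 14.9
```

send_rows --deltas '[{"dx": 0, "dy": 0, "dz": 0, "ax": 0, "ay": 0, "az": 0, "jaw": -1}, {"dx": 0, "dy": 0, "dz": -5, "ax": 0, "ay": 0, "az": 0, "jaw": -1}, {"dx": 0, "dy": 0, "dz": -10, "ax": 0, "ay": 0, "az": 0, "jaw": -1}, {"dx": 0, "dy": 0, "dz": 0, "ax": 0, "ay": 0, "az": 0, "jaw": -1}]'

```text
time_s: 11.22
position: [0.4496, -0.1203, 0.0656]
tcp_rot: [0.691, 0.723, 0.0, 0.001]
contact_force: [0.5, 0.4, -1.6]
width: 0.0103
finger_force: 14.7
```

send_rows --deltas '[{"dx": 0, "dy": 0, "dz": -20, "ax": 0, "ay": 0, "az": 0, "jaw": -1}, {"dx": 0, "dy": 0, "dz": -30, "ax": 0, "ay": 0, "az": 0, "jaw": -1}, {"dx": 0, "dy": 0, "dz": -35, "ax": 0, "ay": 0, "az": 0, "jaw": -1}, {"dx": 0, "dy": 0, "dz": -35, "ax": 0, "ay": 0, "az": 0, "jaw": -1}, {"dx": 10, "dy": 2, "dz": -22, "ax": 0, "ay": 0, "az": 0, "jaw": -1}, {"dx": 22, "dy": 6, "dz": 0, "ax": 0, "ay": 0, "az": 0, "jaw": -1}, {"dx": 34, "dy": 9, "dz": 0, "ax": 0, "ay": 0, "az": 0, "jaw": -1}, {"dx": 34, "dy": 9, "dz": 0, "ax": 0, "ay": 0, "az": 0, "jaw": -1}]'

```text
time_s: 11.88
position: [0.4706, -0.0183, 0.2066]
tcp_rot: [0.692, 0.722, 0.0, 0.0]
contact_force: [-0.3, -0.3, -2.2]
width: 0.0104
finger_force: 14.9
```

send_rows --deltas '[{"dx": 34, "dy": 9, "dz": 0, "ax": 0, "ay": 0, "az": 0, "jaw": -1}, {"dx": 34, "dy": 9, "dz": 0, "ax": 0, "ay": 0, "az": 0, "jaw": -1}, {"dx": 34, "dy": 9, "dz": 0, "ax": 0, "ay": 0, "az": 0, "jaw": -1}, {"dx": 34, "dy": 9, "dz": 0, "ax": 0, "ay": 0, "az": 0, "jaw": -1}, {"dx": 34, "dy": 9, "dz": 0, "ax": 0, "ay": 0, "az": 0, "jaw": -1}, {"dx": 34, "dy": 9, "dz": 0, "ax": 0, "ay": 0, "az": 0, "jaw": -1}, {"dx": 34, "dy": 9, "dz": 0, "ax": 0, "ay": 0, "az": 0, "jaw": -1}, {"dx": 34, "dy": 9, "dz": 0, "ax": 0, "ay": 0, "az": 0, "jaw": -1}]'

```text
time_s: 12.55
position: [0.5303, 0.2576, 0.206]
tcp_rot: [0.691, 0.723, -0.0, -0.0]
contact_force: [0.5, -0.8, -2.2]
width: 0.0102
finger_force: 14.9
```

send_rows --deltas '[{"dx": 34, "dy": 9, "dz": 0, "ax": 0, "ay": 0, "az": 0, "jaw": -1}, {"dx": 34, "dy": 9, "dz": 0, "ax": 0, "ay": 0, "az": 0, "jaw": -1}, {"dx": 34, "dy": 9, "dz": 0, "ax": 0, "ay": 0, "az": 0, "jaw": -1}, {"dx": 20, "dy": 6, "dz": 0, "ax": 0, "ay": 0, "az": 0, "jaw": -1}, {"dx": 12, "dy": 2, "dz": 0, "ax": 0, "ay": 0, "az": 0, "jaw": -1}, {"dx": 0, "dy": 0, "dz": 0, "ax": 0, "ay": 0, "az": 0, "jaw": -1}, {"dx": 0, "dy": 0, "dz": 0, "ax": 0, "ay": 0, "az": 0, "jaw": -1}]'

```text
time_s: 13.13
position: [0.5592, 0.3912, 0.2054]
tcp_rot: [0.691, 0.723, -0.001, -0.0]
contact_force: [0.1, -0.6, -2.8]
width: 0.0105
finger_force: 14.9
```

```bash
python3 - <<'E'
from h import *
go(.5604,.3929,.070,2.44)
p,d=shot("side","side4.png"); shot("top","top4.png")
a=cv2.imread("pics/side4.png")[140:400,180:480]; b=cv2.imread("pics/top4.png")[150:280,130:300]
a=cv2.resize(a,None,fx=1.6,fy=1.6); b=cv2.resize(b,(a.shape[0]*0+300,230)); c=np.zeros((416,790,3),np.uint8); c[:416,:480]=a; c[:230,485:785]=b
cv2.imwrite("pics/c4.png",c)
E
```

```text
t 13.13 p [0.5592 0.3912 0.2054] yang 2.58 tilt [-8.e-04 -7.e-04 -1.e+00] F [ 0.1 -0.6 -2.8] w 0.0105 ff 14.9 j [ 0.56  0.62  1.1  -0.    1.43  0.51]
 shift [  1.7   1.4 135.4] az 0.14
```

View pics/c4.png

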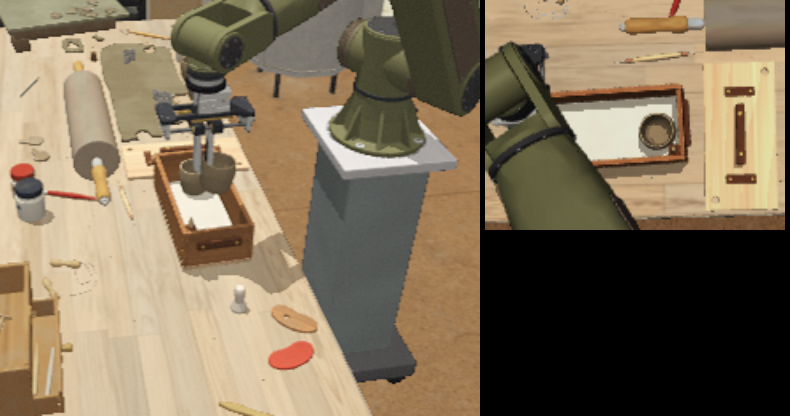

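Side view: the cup hangs upright from the gripper over the box. In the top inset the cover lies flat on the bench, and the original cup is in the box's right end. I'm lowering the new cup.

send_rows --deltas '[{"dx": 1.5, "dy": 1.2, "dz": 20, "ax": 0, "ay": 0, "az": 0, "jaw": -1}, {"dx": 0, "dy": 0, "dz": 30, "ax": 0, "ay": 0, "az": 0, "jaw": -1}, {"dx": 0, "dy": 0, "dz": 30, "ax": 0, "ay": 0, "az": 0, "jaw": -1}, {"dx": 0, "dy": 0, "dz": 25, "ax": 0, "ay": 0, "az": 0, "jaw": -1}, {"dx": 0, "dy": 0, "dz": 15, "ax": 0, "ay": 0, "az": 0, "jaw": -1}, {"dx": 0, "dy": 0, "dz": 9, "ax": 0, "ay": 0, "az": 0, "jaw": -1}, {"dx": 0, "dy": 0, "dz": 0, "ax": 0, "ay": 0, "az": 0, "jaw": -1}]'

```text
time_s: 13.82
position: [0.5605, 0.3917, 0.0759]
tcp_rot: [0.692, 0.722, -0.001, -0.0]
contact_force: [-0.3, -0.2, -1.4]
width: 0.0102
finger_force: 14.9
```

send_rows --deltas '[{"dx": 0, "dy": 0, "dz": 2, "ax": 0, "ay": 0, "az": 0, "jaw": -1}, {"dx": 0, "dy": 0, "dz": 1.5, "ax": 0, "ay": 0, "az": 0, "jaw": -1}, {"dx": 0, "dy": 0, "dz": 1, "ax": 0, "ay": 0, "az": 0, "jaw": -1}, {"dx": 0, "dy": 0, "dz": 0, "ax": 0, "ay": 0, "az": 0, "jaw": -1}]'

```text
time_s: 14.15
position: [0.5619, 0.3932, 0.0744]
tcp_rot: [0.691, 0.723, 0.002, 0.001]
contact_force: [5.8, 1.7, 6.1]
width: 0.0104
finger_force: 15.2
```

```bash
python3 - <<'E'
from h import *
go(.5604,.3929,.070,2.44)
p,d=shot("side","side5.png"); w=cloud("side",d)
a=cv2.imread("pics/side5.png")[210:310,250:360]
cv2.imwrite("pics/c5.png",cv2.resize(a,None,fx=6,fy=6,interpolation=cv2.INTER_CUBIC))
E
```

```text
t 14.15 p [0.5619 0.3932 0.0744] yang 2.53 tilt [ 0.0038  0.0021 -1.    ] F [5.8 1.7 6.1] w 0.0104 ff 15.2 j [ 0.56  0.73  1.22 -0.    1.18  0.51]
 shift [-0.2 -1.5  4.4] az 0.09
```

View pics/c5.png

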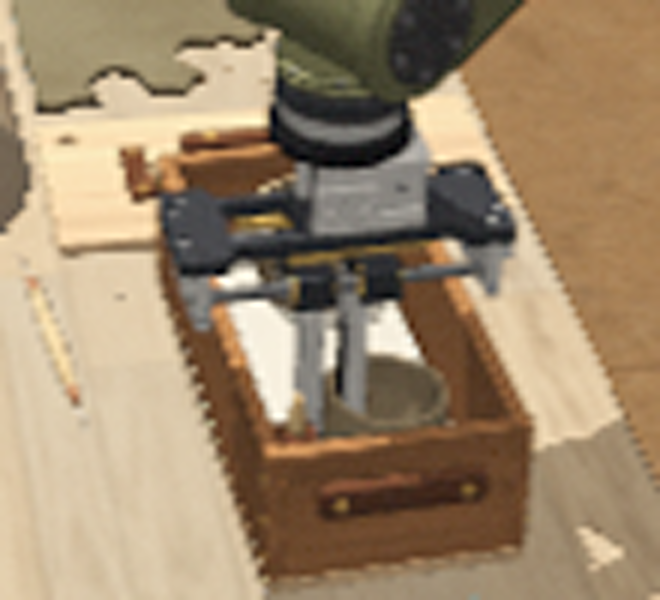

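The cup stands in the left end of the box, clear of walls and the corner block. I'll check how its rim is tilted.

```bash
python3 - <<'E'
from h import *
p,d=shot("side"); w=cloud("side",d)
Q=blob(w,.05,.11,(.485,.565),(.35,.44)); 
for x in np.arange(.485,.565,.01):
    g=Q[(Q[:,0]>=x)&(Q[:,0]<x+.01)]
    if len(g): print(x.round(3),len(g),"maxz",np.sort(g[:,2])[-4:].round(4),"y",g[:,1].min().round(3),g[:,1].max().round(3))
F=blob(w,.0,.035,(.49,.6),(.2,.36)); print("floor",np.median(F[:,2]))
E
```

```text
0.495 29 maxz [0.0795 0.0805 0.0807 0.0811] y 0.37 0.416
0.505 38 maxz [0.08   0.0801 0.0803 0.081 ] y 0.364 0.423
0.515 27 maxz [0.0793 0.0793 0.081  0.0811] y 0.358 0.425
0.525 32 maxz [0.0833 0.0835 0.0841 0.0845] y 0.357 0.432
0.535 6 maxz [0.0803 0.0846 0.0856 0.1091] y 0.401 0.428
0.545 43 maxz [0.1067 0.1071 0.1093 0.1097] y 0.382 0.425
0.555 51 maxz [0.105  0.1051 0.1067 0.1073] y 0.376 0.417
floor 0.018151507307501383
```

send_rows --deltas '[{"dx": 0, "dy": 0, "dz": 0, "ax": 2, "ay": 0, "az": 0, "jaw": -1}, {"dx": 0, "dy": 0, "dz": 1.5, "ax": 2, "ay": 0, "az": 0, "jaw": -1}, {"dx": 0, "dy": 0, "dz": 1.5, "ax": 1.5, "ay": 0, "az": 0, "jaw": -1}, {"dx": 0, "dy": 0, "dz": 0, "ax": 0, "ay": 0, "az": 0, "jaw": -1}]'

```text
time_s: 14.58
position: [0.5616, 0.3926, 0.0705]
tcp_rot: [0.691, 0.722, -0.034, -0.033]
contact_force: [2.9, -1.0, 5.3]
width: 0.0104
finger_force: 15.2
```

```bash
cat >> h.py <<'E'
def rim(x0,y0):
    p,d=shot("side"); w=cloud("side",d); Q=blob(w,.05,.11,(x0-.045,x0+.02),(y0-.04,y0+.04))
    for x in np.arange(x0-.045,x0+.02,.01):
        g=Q[(Q[:,0]>=x)&(Q[:,0]<x+.01)]
        if len(g): print(x.round(3),len(g),"maxz",np.sort(g[:,2])[-4:].round(4))
E
python3 - <<'E'
from h import *
go(.5604,.3929,.070,2.44); rim(.53,.392)
E
```

```text
t 14.58 p [0.5616 0.3926 0.0705] yang 2.5 tilt [-0.0952 -0.0033 -0.9955] F [ 2.9 -1.   5.3] w 0.0104 ff 15.2 j [0.54 0.79 1.14 0.05 1.3  0.48]
 shift [ 0.4 -1.1  0.7] az 0.06
0.495 30 maxz [0.081  0.081  0.0815 0.0827]
0.505 38 maxz [0.0815 0.0821 0.0843 0.0849]
0.515 30 maxz [0.0795 0.0803 0.0809 0.0829]
0.525 29 maxz [0.0818 0.0821 0.0846 0.0849]
0.535 11 maxz [0.0792 0.08   0.0813 0.0847]
0.545 18 maxz [0.0948 0.0987 0.1007 0.1012]
```

send_rows --deltas '[{"dx": 0, "dy": 0, "dz": 0, "ax": 0, "ay": 0, "az": 0, "jaw": -0.7}, {"dx": 0, "dy": 0, "dz": 0, "ax": 0, "ay": 0, "az": 0, "jaw": -0.57}, {"dx": 0, "dy": 0, "dz": 0, "ax": 0, "ay": 0, "az": 0, "jaw": -0.57}, {"dx": 0, "dy": 0, "dz": 0, "ax": 0, "ay": 0, "az": 0, "jaw": -0.57}, {"dx": 0, "dy": 0, "dz": -8, "ax": 0, "ay": 0, "az": 0, "jaw": -0.57}, {"dx": 0, "dy": 0, "dz": -12, "ax": 0, "ay": 0, "az": 0, "jaw": -0.57}, {"dx": 0, "dy": 0, "dz": -20, "ax": 0, "ay": 0, "az": 0, "jaw": -0.57}, {"dx": 0, "dy": 0, "dz": -25, "ax": 0, "ay": 0, "az": 0, "jaw": -0.57}]'

```text
time_s: 15.3
position: [0.5664, 0.3928, 0.1349]
tcp_rot: [0.69, 0.722, -0.035, -0.033]
contact_force: [-0.1, 0.3, 0.3]
width: 0.0206
finger_force: 0.0
```

send_rows --deltas '[{"dx": 0, "dy": 0, "dz": -30, "ax": -2.8, "ay": 0, "az": 0, "jaw": -0.49}, {"dx": 0, "dy": 0, "dz": -30, "ax": -2.8, "ay": 0, "az": 0, "jaw": -0.49}, {"dx": 0, "dy": 0, "dz": -5, "ax": 0, "ay": 0, "az": 0, "jaw": -0.49}, {"dx": 0, "dy": 0, "dz": 0, "ax": 0, "ay": 0, "az": 0, "jaw": -0.49}]'

```text
time_s: 15.63
position: [0.5714, 0.3938, 0.2033]
tcp_rot: [0.691, 0.723, 0.003, 0.001]
contact_force: [0.4, -0.0, -0.5]
width: 0.0236
finger_force: 0.0
```

```bash
python3 - <<'E'
from h import *
go(.4545,-.2655,.2,2.44)
p,d=shot("top","top6.png"); w=cloud("top",d)
for x0,y0,lo,hi in((.4235,-.267,.05,.08),(.42,-.3855,.05,.08)):
    Q=blob(w,lo,hi,(x0-.06,x0+.06),(y0-.06,y0+.06)); print(len(Q),rect(Q[:,:2]))
rim(.53,.392)
E
```

```text
t 15.63 p [0.5714 0.3938 0.2033] yang 2.55 tilt [ 0.0065  0.0031 -1.    ] F [ 0.4 -0.  -0.5] w 0.0236 ff 0.0 j [ 0.55  0.64  1.07 -0.    1.43  0.51]
 shift [-6.534e+02 -1.462e+02  5.000e-01] az 0.11
97 (array([ 422.9, -265. ]), array([67. , 64.4]), 88.45)
111 (array([ 419.6, -385.8]), array([65. , 66.7]), 32.96)
0.495 29 maxz [0.0826 0.0827 0.0831 0.0842]
0.505 40 maxz [0.0823 0.0826 0.0838 0.084 ]
0.515 28 maxz [0.0803 0.0811 0.0827 0.0832]
0.525 31 maxz [0.0804 0.0816 0.0824 0.0853]
0.535 29 maxz [0.0799 0.0802 0.0807 0.0841]
0.545 12 maxz [0.0772 0.0782 0.0785 0.0818]
```

send_rows --deltas '[{"dx": -15, "dy": -3.5, "dz": 0, "ax": 0, "ay": 0, "az": 0, "jaw": -0.49}, {"dx": -25, "dy": -5.5, "dz": 0, "ax": 0, "ay": 0, "az": 0, "jaw": -0.49}, {"dx": -33, "dy": -7.4, "dz": 0, "ax": 0, "ay": 0, "az": 0, "jaw": -0.49}, {"dx": -33, "dy": -7.4, "dz": 0, "ax": 0, "ay": 0, "az": 0, "jaw": -0.49}, {"dx": -33, "dy": -7.4, "dz": 0, "ax": 0, "ay": 0, "az": 0, "jaw": -0.49}, {"dx": -33, "dy": -7.4, "dz": 0, "ax": 0, "ay": 0, "az": 0, "jaw": -0.49}, {"dx": -33, "dy": -7.4, "dz": 0, "ax": 0, "ay": 0, "az": 0, "jaw": -0.49}, {"dx": -33, "dy": -7.4, "dz": 0, "ax": 0, "ay": 0, "az": 0, "jaw": -0.49}]'

```text
time_s: 16.4
position: [0.5271, 0.1513, 0.1974]
tcp_rot: [0.691, 0.723, -0.001, -0.0]
contact_force: [0.7, -0.2, 0.1]
width: 0.0239
finger_force: 0.0
```

send_rows --deltas '[{"dx": -33, "dy": -7.4, "dz": 0, "ax": 0, "ay": 0, "az": 0, "jaw": -0.49}, {"dx": -33, "dy": -7.4, "dz": 0, "ax": 0, "ay": 0, "az": 0, "jaw": -0.49}, {"dx": -33, "dy": -7.4, "dz": 0, "ax": 0, "ay": 0, "az": 0, "jaw": -0.49}, {"dx": -33, "dy": -7.4, "dz": 0, "ax": 0, "ay": 0, "az": 0, "jaw": -0.49}, {"dx": -33, "dy": -7.4, "dz": 0, "ax": 0, "ay": 0, "az": 0, "jaw": -0.49}, {"dx": -33, "dy": -7.4, "dz": 0, "ax": 0, "ay": 0, "az": 0, "jaw": -0.49}, {"dx": -33, "dy": -7.4, "dz": 0, "ax": 0, "ay": 0, "az": 0, "jaw": -0.49}, {"dx": -33, "dy": -7.4, "dz": 0, "ax": 0, "ay": 0, "az": 0, "jaw": -0.49}]'

```text
time_s: 17.07
position: [0.4796, -0.1148, 0.1976]
tcp_rot: [0.691, 0.722, 0.0, -0.001]
contact_force: [-0.6, 0.4, -0.1]
width: 0.0241
finger_force: 0.0
```

send_rows --deltas '[{"dx": -33, "dy": -7.4, "dz": 0, "ax": 0, "ay": 0, "az": 0, "jaw": -0.49}, {"dx": -33, "dy": -7.4, "dz": 0, "ax": 0, "ay": 0, "az": 0, "jaw": -0.49}, {"dx": -33, "dy": -7.4, "dz": 0, "ax": 0, "ay": 0, "az": 0, "jaw": -0.49}, {"dx": -33, "dy": -7.4, "dz": 0, "ax": 0, "ay": 0, "az": 0, "jaw": -0.49}, {"dx": -15, "dy": -3, "dz": 0, "ax": 0, "ay": 0, "az": 0, "jaw": -0.49}, {"dx": -4, "dy": -1, "dz": 0, "ax": 0, "ay": 0, "az": 0, "jaw": -0.49}, {"dx": 0, "dy": 0, "dz": 0, "ax": 0, "ay": 0, "az": 0, "jaw": -0.49}, {"dx": 0, "dy": 0, "dz": 0, "ax": 0, "ay": 0, "az": 0, "jaw": -0.49}]'

```text
time_s: 17.73
position: [0.4537, -0.2649, 0.198]
tcp_rot: [0.691, 0.723, 0.001, -0.0]
contact_force: [-0.5, 0.2, -0.3]
width: 0.0239
finger_force: 0.0
```

```bash
python3 -c "
from h import *
go(.4543,-.265,.0485,2.44)"
```

```text
t 17.73 p [ 0.4537 -0.2649  0.198 ] yang 2.53 tilt [ 4.0e-04  1.3e-03 -1.0e+00] F [-0.5  0.2 -0.3] w 0.0239 ff 0.0 j [-0.6   0.26  1.62  0.    1.26 -0.64]
 shift [ -0.3   0.5 149.5] az 0.09
```

send_rows --deltas '[{"dx": 0, "dy": 0.4, "dz": 30, "ax": 0, "ay": 0, "az": 0, "jaw": -0.49}, {"dx": 0, "dy": 0, "dz": 38, "ax": 0, "ay": 0, "az": 0, "jaw": -0.49}, {"dx": 0, "dy": 0, "dz": 28, "ax": 0, "ay": 0, "az": 0, "jaw": -0.49}, {"dx": 0, "dy": 0, "dz": 14, "ax": 0, "ay": 0, "az": 0, "jaw": -0.49}, {"dx": 0, "dy": 0, "dz": 12, "ax": 0, "ay": 0, "az": 0, "jaw": -0.49}, {"dx": 0, "dy": 0, "dz": 12, "ax": 0, "ay": 0, "az": 0, "jaw": -0.49}, {"dx": 0, "dy": 0, "dz": 10, "ax": 0, "ay": 0, "az": 0, "jaw": -0.49}, {"dx": 0, "dy": 0, "dz": 6, "ax": 0, "ay": 0, "az": 0, "jaw": -0.49}]'

```text
time_s: 18.4
position: [0.4544, -0.2644, 0.0476]
tcp_rot: [0.691, 0.723, 0.001, -0.0]
contact_force: [0.6, 0.0, 0.2]
width: 0.0238
finger_force: 0.0
```

send_rows --deltas '[{"dx": 0, "dy": 0, "dz": 0, "ax": 0, "ay": 0, "az": 0, "jaw": -0.49}, {"dx": 0, "dy": 0, "dz": 0, "ax": 0, "ay": 0, "az": 0, "jaw": -0.49}]'

```text
time_s: 18.57
position: [0.4547, -0.2653, 0.0489]
tcp_rot: [0.691, 0.723, 0.001, 0.001]
contact_force: [0.2, -0.8, -0.4]
width: 0.0243
finger_force: 0.0
```

send_rows --deltas '[{"dx": 0, "dy": 0, "dz": 0, "ax": 0, "ay": 0, "az": 0, "jaw": -0.7}, {"dx": 0, "dy": 0, "dz": 0, "ax": 0, "ay": 0, "az": 0, "jaw": -0.8}, {"dx": 0, "dy": 0, "dz": 0, "ax": 0, "ay": 0, "az": 0, "jaw": -1}, {"dx": 0, "dy": 0, "dz": 0, "ax": 0, "ay": 0, "az": 0, "jaw": -1}, {"dx": 0, "dy": 0, "dz": 0, "ax": 0, "ay": 0, "az": 0, "jaw": -1}, {"dx": 0, "dy": 0, "dz": 0, "ax": 0, "ay": 0, "az": 0, "jaw": -1}, {"dx": 0, "dy": 0, "dz": 0, "ax": 0, "ay": 0, "az": 0, "jaw": -1}]' --newtons 22

```text
time_s: 19.15
position: [0.4548, -0.2659, 0.0492]
tcp_rot: [0.691, 0.723, 0.001, 0.001]
contact_force: [-1.2, 0.9, 6.1]
width: 0.0103
finger_force: 21.3
```

send_rows --deltas '[{"dx": 0, "dy": 0, "dz": -5, "ax": 0, "ay": 0, "az": 0, "jaw": -1}, {"dx": 0, "dy": 0, "dz": -12, "ax": 0, "ay": 0, "az": 0, "jaw": -1}, {"dx": 0, "dy": 0, "dz": -25, "ax": 0, "ay": 0, "az": 0, "jaw": -1}, {"dx": 0, "dy": 0, "dz": -35, "ax": 0, "ay": 0, "az": 0, "jaw": -1}, {"dx": 0, "dy": 0, "dz": -35, "ax": 0, "ay": 0, "az": 0, "jaw": -1}, {"dx": 0, "dy": 0, "dz": -35, "ax": 0, "ay": 0, "az": 0, "jaw": -1}, {"dx": 0, "dy": 0, "dz": -12, "ax": 0, "ay": 0, "az": 0, "jaw": -1}, {"dx": 0, "dy": 0, "dz": 0, "ax": 0, "ay": 0, "az": 0, "jaw": -1}]'

```text
time_s: 19.82
position: [0.455, -0.2661, 0.2118]
tcp_rot: [0.691, 0.723, 0.001, 0.004]
contact_force: [0.5, 0.2, -2.3]
width: 0.0105
finger_force: 21.4
```

```bash
python3 -c "
from h import *
go(.5643,.301,.075,2.44)"
```

```text
t 19.82 p [ 0.455  -0.2661  0.2118] yang 2.54 tilt [ 0.0066 -0.0032 -1.    ] F [ 0.5  0.2 -2.3] w 0.0105 ff 21.4 j [-0.6   0.25  1.6   0.    1.28 -0.64]
 shift [562.2 133.4 135.7] az 0.1
```

send_rows --deltas '[{"dx": 15, "dy": 3.5, "dz": 0, "ax": 0, "ay": 0, "az": 0, "jaw": -1}, {"dx": 25, "dy": 6, "dz": 0, "ax": 0, "ay": 0, "az": 0, "jaw": -1}, {"dx": 33, "dy": 7.8, "dz": 0, "ax": 0, "ay": 0, "az": 0, "jaw": -1}, {"dx": 33, "dy": 7.8, "dz": 0, "ax": 0, "ay": 0, "az": 0, "jaw": -1}, {"dx": 33, "dy": 7.8, "dz": 0, "ax": 0, "ay": 0, "az": 0, "jaw": -1}, {"dx": 33, "dy": 7.8, "dz": 0, "ax": 0, "ay": 0, "az": 0, "jaw": -1}, {"dx": 33, "dy": 7.8, "dz": 0, "ax": 0, "ay": 0, "az": 0, "jaw": -1}, {"dx": 33, "dy": 7.8, "dz": 0, "ax": 0, "ay": 0, "az": 0, "jaw": -1}]'

```text
time_s: 20.48
position: [0.4992, -0.0237, 0.2067]
tcp_rot: [0.691, 0.723, -0.0, -0.0]
contact_force: [-0.1, -0.2, -1.6]
width: 0.0105
finger_force: 21.4
```

send_rows --deltas '[{"dx": 33, "dy": 7.8, "dz": 0, "ax": 0, "ay": 0, "az": 0, "jaw": -1}, {"dx": 33, "dy": 7.8, "dz": 0, "ax": 0, "ay": 0, "az": 0, "jaw": -1}, {"dx": 33, "dy": 7.8, "dz": 0, "ax": 0, "ay": 0, "az": 0, "jaw": -1}, {"dx": 33, "dy": 7.8, "dz": 0, "ax": 0, "ay": 0, "az": 0, "jaw": -1}, {"dx": 33, "dy": 7.8, "dz": 0, "ax": 0, "ay": 0, "az": 0, "jaw": -1}, {"dx": 33, "dy": 7.8, "dz": 0, "ax": 0, "ay": 0, "az": 0, "jaw": -1}, {"dx": 33, "dy": 7.8, "dz": 0, "ax": 0, "ay": 0, "az": 0, "jaw": -1}, {"dx": 33, "dy": 7.8, "dz": 0, "ax": 0, "ay": 0, "az": 0, "jaw": -1}]'

```text
time_s: 21.15
position: [0.55, 0.2426, 0.2065]
tcp_rot: [0.691, 0.723, -0.001, 0.0]
contact_force: [0.5, -0.5, -1.4]
width: 0.0105
finger_force: 21.4
```

send_rows --deltas '[{"dx": 33, "dy": 7.8, "dz": 0, "ax": 0, "ay": 0, "az": 0, "jaw": -1}, {"dx": 18, "dy": 4.5, "dz": 0, "ax": 0, "ay": 0, "az": 0, "jaw": -1}, {"dx": 9, "dy": 2.4, "dz": 0, "ax": 0, "ay": 0, "az": 0, "jaw": -1}, {"dx": 0, "dy": 0, "dz": 0, "ax": 0, "ay": 0, "az": 0, "jaw": -1}, {"dx": 0, "dy": 0, "dz": 0, "ax": 0, "ay": 0, "az": 0, "jaw": -1}]'

```text
time_s: 21.57
position: [0.5623, 0.3009, 0.207]
tcp_rot: [0.691, 0.723, -0.0, 0.0]
contact_force: [0.7, -1.5, -2.2]
width: 0.0105
finger_force: 21.4
```

```bash
python3 - <<'E'
from h import *
go(.5643,.301,.078,2.44)
s=arm.state(); 
p,d=shot("side"); w=cloud("side",d); x0,y0=.533,.301
Q=blob(w,.18,.25,(x0-.045,x0+.02),(y0-.04,y0+.04))
for x in np.arange(x0-.045,x0+.02,.01):
    g=Q[(Q[:,0]>=x)&(Q[:,0]<x+.01)]
    if len(g): print(x.round(3),len(g),np.sort(g[:,2])[-5:].round(4))
E
```

```text
t 21.57 p [0.5623 0.3009 0.207 ] yang 2.54 tilt [ 3.e-04 -9.e-04 -1.e+00] F [ 0.7 -1.5 -2.2] w 0.0105 ff 21.4 j [ 0.43  0.51  1.26 -0.    1.37  0.39]
 shift [1.00e-01 2.00e+00 1.29e+02] az 0.1
0.498 45 [0.2172 0.2173 0.2185 0.2188 0.219 ]
0.508 51 [0.2146 0.2157 0.2168 0.217  0.2174]
0.518 60 [0.2163 0.217  0.2183 0.2192 0.2195]
0.528 51 [0.2167 0.2171 0.2177 0.2196 0.2198]
0.538 50 [0.2344 0.2404 0.2411 0.2457 0.247 ]
0.548 29 [0.2426 0.2436 0.2437 0.2457 0.2499]
```

send_rows --deltas '[{"dx": 0, "dy": 2, "dz": 20, "ax": 0, "ay": 0, "az": 0, "jaw": -1}, {"dx": 0, "dy": 0, "dz": 30, "ax": 0, "ay": 0, "az": 0, "jaw": -1}, {"dx": 0, "dy": 0, "dz": 30, "ax": 0, "ay": 0, "az": 0, "jaw": -1}, {"dx": 0, "dy": 0, "dz": 25, "ax": 0, "ay": 0, "az": 0, "jaw": -1}, {"dx": 0, "dy": 0, "dz": 15, "ax": 1, "ay": 0, "az": 0, "jaw": -1}, {"dx": 0, "dy": 0, "dz": 9, "ax": 1, "ay": 0, "az": 0, "jaw": -1}, {"dx": 0, "dy": 0, "dz": 0, "ax": 0.5, "ay": 0, "az": 0, "jaw": -1}, {"dx": 0, "dy": 0, "dz": 0, "ax": 0, "ay": 0, "az": 0, "jaw": -1}]'

```text
time_s: 22.28
position: [0.5653, 0.3011, 0.0797]
tcp_rot: [0.692, 0.722, -0.015, -0.015]
contact_force: [-0.1, -0.3, -1.3]
width: 0.0103
finger_force: 21.5
```

send_rows --deltas '[{"dx": 0, "dy": 0, "dz": 2, "ax": 0, "ay": 0, "az": 0, "jaw": -1}, {"dx": 0, "dy": 0, "dz": 1.5, "ax": 0, "ay": 0, "az": 0, "jaw": -1}, {"dx": 0, "dy": 0, "dz": 0, "ax": 0, "ay": 0, "az": 0, "jaw": -1}]'

```text
time_s: 22.53
position: [0.5646, 0.3018, 0.0761]
tcp_rot: [0.691, 0.722, -0.015, -0.014]
contact_force: [-0.4, 0.1, -2.6]
width: 0.0104
finger_force: 21.4
```

```bash
python3 - <<'E'
from h import *
go(.5643,.301,.07,2.44); rim(.533,.301)
E
```

```text
t 22.53 p [0.5646 0.3018 0.0761] yang 2.53 tilt [-0.0408 -0.0015 -0.9992] F [-0.4  0.1 -2.6] w 0.0104 ff 21.4 j [0.43 0.66 1.34 0.02 1.18 0.38]
 shift [-0.8 -0.1  6.1] az 0.09
0.498 30 maxz [0.0889 0.0891 0.0896 0.0906]
0.508 48 maxz [0.0871 0.0875 0.0878 0.0898]
0.518 54 maxz [0.0864 0.087  0.0882 0.0902]
0.528 52 maxz [0.0893 0.0902 0.0903 0.0904]
0.538 27 maxz [0.0854 0.0881 0.0897 0.0898]
0.548 24 maxz [0.0917 0.0992 0.102  0.1085]
```

send_rows --deltas '[{"dx": 0, "dy": 0, "dz": 2, "ax": 0, "ay": 0, "az": 0, "jaw": -1}, {"dx": 0, "dy": 0, "dz": 2, "ax": 0, "ay": 0, "az": 0, "jaw": -1}, {"dx": 0, "dy": 0, "dz": 1.5, "ax": 0, "ay": 0, "az": 0, "jaw": -1}, {"dx": 0, "dy": 0, "dz": 0, "ax": 0, "ay": 0, "az": 0, "jaw": -1}]'

```text
time_s: 22.92
position: [0.5643, 0.3019, 0.0698]
tcp_rot: [0.691, 0.722, -0.015, -0.015]
contact_force: [-0.5, 0.3, -1.6]
width: 0.0103
finger_force: 21.5
```

send_rows --deltas '[{"dx": 0, "dy": 0, "dz": 1, "ax": 0, "ay": 0, "az": 0, "jaw": -1}, {"dx": 0, "dy": 0, "dz": 0, "ax": 0, "ay": 0, "az": 0, "jaw": -1}]'

```text
time_s: 23.08
position: [0.5646, 0.3021, 0.0694]
tcp_rot: [0.691, 0.722, -0.015, -0.014]
contact_force: [1.5, 1.4, 2.5]
width: 0.0104
finger_force: 21.7
```

```bash
python3 - <<'E'
from h import *
go(.5643,.301,.07,2.44); rim(.533,.301)
E
```

```text
t 23.08 p [0.5646 0.3021 0.0694] yang 2.54 tilt [-0.0408 -0.0012 -0.9992] F [1.5 1.4 2.5] w 0.0104 ff 21.7 j [0.43 0.67 1.35 0.02 1.16 0.38]
 shift [-1.1 -0.3 -0.6] az 0.1
0.498 33 maxz [0.0812 0.082  0.083  0.0857]
0.508 40 maxz [0.0817 0.082  0.0842 0.0848]
0.518 42 maxz [0.0809 0.0828 0.0834 0.0837]
0.528 42 maxz [0.0808 0.0815 0.0817 0.0818]
0.538 21 maxz [0.0806 0.0811 0.083  0.0834]
0.548 20 maxz [0.0924 0.0934 0.0958 0.0982]
```

send_rows --deltas '[{"dx": 0, "dy": 0, "dz": 0, "ax": 0, "ay": 0, "az": 0, "jaw": -0.7}, {"dx": 0, "dy": 0, "dz": 0, "ax": 0, "ay": 0, "az": 0, "jaw": -0.57}, {"dx": 0, "dy": 0, "dz": 0, "ax": 0, "ay": 0, "az": 0, "jaw": -0.57}, {"dx": 0, "dy": 0, "dz": 0, "ax": 0, "ay": 0, "az": 0, "jaw": -0.57}, {"dx": 0, "dy": 0, "dz": -8, "ax": 0, "ay": 0, "az": 0, "jaw": -0.57}, {"dx": 0, "dy": 0, "dz": -12, "ax": 0, "ay": 0, "az": 0, "jaw": -0.57}, {"dx": 0, "dy": 0, "dz": -20, "ax": 0, "ay": 0, "az": 0, "jaw": -0.57}, {"dx": 0, "dy": 0, "dz": -25, "ax": 0, "ay": 0, "az": 0, "jaw": -0.57}]'

```text
time_s: 23.8
position: [0.5666, 0.3017, 0.1347]
tcp_rot: [0.691, 0.722, -0.016, -0.015]
contact_force: [-0.1, 0.9, 1.3]
width: 0.0202
finger_force: 0.0
```

send_rows --deltas '[{"dx": 0, "dy": 0, "dz": -30, "ax": -2.4, "ay": 0, "az": 0, "jaw": -0.1}, {"dx": 0, "dy": 0, "dz": -30, "ax": 0, "ay": 0, "az": 0, "jaw": -0.1}, {"dx": -15, "dy": -3, "dz": -5, "ax": 0, "ay": 0, "az": 0, "jaw": -0.1}, {"dx": -33, "dy": -7, "dz": 0, "ax": 0, "ay": 0, "az": 0, "jaw": -0.1}, {"dx": -33, "dy": -7, "dz": 0, "ax": 0, "ay": 0, "az": 0, "jaw": -0.1}, {"dx": -33, "dy": -7, "dz": 0, "ax": 0, "ay": 0, "az": 0, "jaw": -0.1}, {"dx": -33, "dy": -7, "dz": 0, "ax": 0, "ay": 0, "az": 0, "jaw": -0.1}, {"dx": -33, "dy": -7, "dz": 0, "ax": 0, "ay": 0, "az": 0, "jaw": -0.1}]'

```text
time_s: 24.47
position: [0.5375, 0.1187, 0.1997]
tcp_rot: [0.691, 0.723, 0.0, 0.0]
contact_force: [0.5, 0.1, 0.6]
width: 0.0427
finger_force: 0.0
```

send_rows --deltas '[{"dx": -33, "dy": -7, "dz": 0, "ax": 0, "ay": 0, "az": -6.7, "jaw": -0.1}, {"dx": 0, "dy": 0, "dz": 0, "ax": 0, "ay": 0, "az": -6.7, "jaw": -0.1}, {"dx": 0, "dy": 0, "dz": 0, "ax": 0, "ay": 0, "az": -6.7, "jaw": -0.1}, {"dx": 0, "dy": 0, "dz": 0, "ax": 0, "ay": 0, "az": -6.7, "jaw": -0.1}, {"dx": 0, "dy": 0, "dz": 0, "ax": 0, "ay": 0, "az": -6.7, "jaw": -0.1}, {"dx": 0, "dy": 0, "dz": 0, "ax": 0, "ay": 0, "az": -6.7, "jaw": -0.1}, {"dx": 0, "dy": 0, "dz": 0, "ax": 0, "ay": 0, "az": -6.7, "jaw": -0.1}, {"dx": 0, "dy": 0, "dz": 0, "ax": 0, "ay": 0, "az": -6.7, "jaw": -0.1}]'

```text
time_s: 25.13
position: [0.5326, 0.0868, 0.1996]
tcp_rot: [0.289, 0.957, 0.0, 0.0]
contact_force: [-0.5, 0.4, -0.3]
width: 0.0424
finger_force: 0.0
```

send_rows --deltas '[{"dx": 0, "dy": 0, "dz": 0, "ax": 0, "ay": 0, "az": -6.7, "jaw": -0.1}, {"dx": 0, "dy": 0, "dz": 0, "ax": 0, "ay": 0, "az": -6.7, "jaw": -0.1}, {"dx": 0, "dy": 0, "dz": 0, "ax": 0, "ay": 0, "az": -6.7, "jaw": -0.1}, {"dx": 0, "dy": 0, "dz": 0, "ax": 0, "ay": 0, "az": -6.7, "jaw": -0.1}, {"dx": 0, "dy": 0, "dz": 0, "ax": 0, "ay": 0, "az": -6.7, "jaw": -0.1}, {"dx": 0, "dy": 0, "dz": 0, "ax": 0, "ay": 0, "az": 0, "jaw": -0.1}, {"dx": 0, "dy": 0, "dz": 0, "ax": 0, "ay": 0, "az": 0, "jaw": -0.1}]'

```text
time_s: 25.72
position: [0.5326, 0.0869, 0.1994]
tcp_rot: [0.005, 1.0, 0.0, 0.0]
contact_force: [0.1, 0.5, 0.2]
width: 0.0426
finger_force: 0.0
```

```bash
python3 - <<'E'
from h import *
go(.5257,.0506,.028,89.63)
shot("top","top7.png")
cv2.imwrite("pics/c7.png",cv2.resize(cv2.imread("pics/top7.png")[150:285,130:460],None,fx=2.4,fy=2.4,interpolation=cv2.INTER_CUBIC))
E
```

```text
t 25.72 p [0.5326 0.0869 0.1994] yang 89.41 tilt [ 5.e-04  0.e+00 -1.e+00] F [0.1 0.5 0.2] w 0.0426 ff 0.0 j [ 0.09  0.29  1.58 -0.    1.27 -1.47]
 shift [  6.6 -36.4 171.4] az -0.22
```

View pics/c7.png

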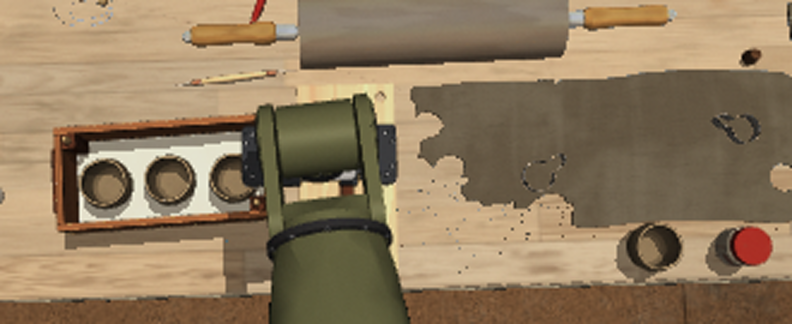

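The box holds three upright cups, at crop (107,183), (170,180) and (233,175). The spare stands untouched at (655,247). Next I fetch the cover.

send_rows --deltas '[{"dx": 3.3, "dy": -18.2, "dz": 0, "ax": 0, "ay": 0, "az": -0.2, "jaw": -0.1}, {"dx": 3.3, "dy": -18.2, "dz": 0, "ax": 0, "ay": 0, "az": 0, "jaw": -0.1}, {"dx": 0, "dy": 0, "dz": 35, "ax": 0, "ay": 0, "az": 0, "jaw": -0.1}, {"dx": 0, "dy": 0, "dz": 38, "ax": 0, "ay": 0, "az": 0, "jaw": -0.1}, {"dx": 0, "dy": 0, "dz": 38, "ax": 0, "ay": 0, "az": 0, "jaw": -0.1}, {"dx": 0, "dy": 0, "dz": 25, "ax": 0, "ay": 0, "az": 0, "jaw": -0.1}, {"dx": 0, "dy": 0, "dz": 0, "ax": 0, "ay": 0, "az": 0, "jaw": -0.1}, {"dx": 0, "dy": 0, "dz": 0, "ax": 0, "ay": 0, "az": 0, "jaw": -0.1}]'

```text
time_s: 26.43
position: [0.5257, 0.0507, 0.063]
tcp_rot: [0.003, 1.0, -0.0, -0.001]
contact_force: [0.9, 0.6, 0.3]
width: 0.0423
finger_force: 0.0
```

```bash
python3 -c "
from h import *
go(.5257,.0506,.028,89.63)"
```

```text
t 26.43 p [0.5257 0.0507 0.063 ] yang 89.7 tilt [-0.0016 -0.     -1.    ] F [0.9 0.6 0.3] w 0.0423 ff 0.0 j [ 0.03  0.44  1.73 -0.    0.97 -1.54]
 shift [-0.  -0.1 35. ] az 0.07
```

send_rows --deltas '[{"dx": 0, "dy": 0, "dz": 20, "ax": 0, "ay": 0, "az": 0, "jaw": -0.1}, {"dx": 0, "dy": 0, "dz": 10, "ax": 0, "ay": 0, "az": 0, "jaw": -0.1}, {"dx": 0, "dy": 0, "dz": 4.5, "ax": 0, "ay": 0, "az": 0, "jaw": -0.1}, {"dx": 0, "dy": 0, "dz": 0, "ax": 0, "ay": 0, "az": 0, "jaw": -0.1}, {"dx": 0, "dy": 0, "dz": 0, "ax": 0, "ay": 0, "az": 0, "jaw": -1}, {"dx": 0, "dy": 0, "dz": 0, "ax": 0, "ay": 0, "az": 0, "jaw": -1}, {"dx": 0, "dy": 0, "dz": 0, "ax": 0, "ay": 0, "az": 0, "jaw": -1}, {"dx": 0, "dy": 0, "dz": 0, "ax": 0, "ay": 0, "az": 0, "jaw": -1}]' --newtons 50

```text
time_s: 27.1
position: [0.5262, 0.0508, 0.029]
tcp_rot: [0.001, 1.0, 0.0, 0.0]
contact_force: [-0.2, -0.5, -0.3]
width: 0.019
finger_force: 0.0
```

send_rows --deltas '[{"dx": 0, "dy": 0, "dz": 0, "ax": 0, "ay": 0, "az": 0, "jaw": -1}, {"dx": 0, "dy": 0, "dz": 0, "ax": 0, "ay": 0, "az": 0, "jaw": -1}, {"dx": 0, "dy": 0, "dz": 0, "ax": 0, "ay": 0, "az": 0, "jaw": -1}]'

```text
time_s: 27.35
position: [0.5262, 0.0508, 0.0289]
tcp_rot: [0.001, 1.0, 0.0, 0.0]
contact_force: [-2.2, 0.1, 6.5]
width: 0.0176
finger_force: 50.0
```

```bash
python3 -c "
from h import *
go(.5257,.0506,.028,89.63)"
```

```text
t 27.35 p [0.5262 0.0508 0.0289] yang 89.83 tilt [ 7.e-04  1.e-04 -1.e+00] F [-2.2  0.1  6.5] w 0.0176 ff 50.0 j [ 0.03  0.49  1.74  0.    0.9  -1.54]
 shift [ 0.5 -0.2  0.9] az 0.2
```

send_rows --deltas '[{"dx": 0, "dy": 0, "dz": -6, "ax": 0, "ay": 0, "az": 0, "jaw": -1}, {"dx": 0, "dy": 0, "dz": -15, "ax": 0, "ay": 0, "az": 0, "jaw": -1}, {"dx": 0, "dy": 0, "dz": -25, "ax": 0, "ay": 0, "az": 0, "jaw": -1}, {"dx": 0, "dy": 0, "dz": -35, "ax": 0, "ay": 0, "az": 0, "jaw": -1}, {"dx": 0, "dy": 0, "dz": -35, "ax": 0, "ay": 0, "az": 0, "jaw": -1}, {"dx": 0, "dy": 0, "dz": -35, "ax": 0, "ay": 0, "az": 0, "jaw": -1}, {"dx": 0, "dy": 0, "dz": -25, "ax": 0, "ay": 0, "az": 0, "jaw": -1}, {"dx": 0, "dy": 0, "dz": -12, "ax": 0, "ay": 0, "az": 3, "jaw": -1}]'

```text
time_s: 28.02
position: [0.5265, 0.0508, 0.2203]
tcp_rot: [0.027, 1.0, 0.0, 0.002]
contact_force: [-0.6, -0.6, -2.1]
width: 0.0177
finger_force: 50.0
```

send_rows --deltas '[{"dx": 0, "dy": 0, "dz": 0, "ax": 0, "ay": 0, "az": 6.7, "jaw": -1}, {"dx": 0, "dy": 0, "dz": 0, "ax": 0, "ay": 0, "az": 6.7, "jaw": -1}, {"dx": 0, "dy": 0, "dz": 0, "ax": 0, "ay": 0, "az": 6.7, "jaw": -1}, {"dx": 0, "dy": 0, "dz": 0, "ax": 0, "ay": 0, "az": 6.7, "jaw": -1}, {"dx": 0, "dy": 0, "dz": 0, "ax": 0, "ay": 0, "az": 6.7, "jaw": -1}, {"dx": 0, "dy": 0, "dz": 0, "ax": 0, "ay": 0, "az": 6.7, "jaw": -1}, {"dx": 0, "dy": 0, "dz": 0, "ax": 0, "ay": 0, "az": 6.7, "jaw": -1}, {"dx": 0, "dy": 0, "dz": 0, "ax": 0, "ay": 0, "az": 6.7, "jaw": -1}]'

```text
time_s: 28.68
position: [0.5256, 0.0508, 0.2163]
tcp_rot: [0.478, 0.878, -0.0, -0.0]
contact_force: [-1.8, -0.1, -4.1]
width: 0.0173
finger_force: 50.0
```

send_rows --deltas '[{"dx": 0, "dy": 0, "dz": 0, "ax": 0, "ay": 0, "az": 6.7, "jaw": -1}, {"dx": 0, "dy": 0, "dz": 0, "ax": 0, "ay": 0, "az": 6.7, "jaw": -1}, {"dx": 0, "dy": 0, "dz": 0, "ax": 0, "ay": 0, "az": 6.7, "jaw": -1}, {"dx": 0, "dy": 0, "dz": 0, "ax": 0, "ay": 0, "az": 6.7, "jaw": -1}, {"dx": 0, "dy": 0, "dz": 0, "ax": 0, "ay": 0, "az": 4, "jaw": -1}, {"dx": 20, "dy": 2, "dz": 0, "ax": 0, "ay": 0, "az": 0, "jaw": -1}, {"dx": 30, "dy": 3.1, "dz": 0, "ax": 0, "ay": 0, "az": 0, "jaw": -1}, {"dx": 30, "dy": 3.1, "dz": 0, "ax": 0, "ay": 0, "az": 0, "jaw": -1}]'

```text
time_s: 29.35
position: [0.5305, 0.1316, 0.2165]
tcp_rot: [0.693, 0.721, -0.0, -0.0]
contact_force: [0.7, 0.1, -3.0]
width: 0.0173
finger_force: 50.0
```

send_rows --deltas '[{"dx": 30, "dy": 3.1, "dz": 0, "ax": 0, "ay": 0, "az": 0, "jaw": -1}, {"dx": 30, "dy": 3.1, "dz": 0, "ax": 0, "ay": 0, "az": 0, "jaw": -1}, {"dx": 30, "dy": 3.1, "dz": 0, "ax": 0, "ay": 0, "az": 0, "jaw": -1}, {"dx": 30, "dy": 3.1, "dz": 0, "ax": 0, "ay": 0, "az": 0, "jaw": -1}, {"dx": 30, "dy": 3.1, "dz": 0, "ax": 0, "ay": 0, "az": 0, "jaw": -1}, {"dx": 18, "dy": 2, "dz": 0, "ax": 0, "ay": 0, "az": 0, "jaw": -1}, {"dx": 8, "dy": 1, "dz": 0, "ax": 0, "ay": 0, "az": 0, "jaw": -1}, {"dx": 0, "dy": 0, "dz": 0, "ax": 0, "ay": 0, "az": 0, "jaw": -1}]'

```text
time_s: 30.02
position: [0.5413, 0.3087, 0.2159]
tcp_rot: [0.691, 0.723, -0.0, -0.0]
contact_force: [-0.2, -0.2, -4.0]
width: 0.0177
finger_force: 50.0
```

send_rows --deltas '[{"dx": 0, "dy": 0, "dz": 0, "ax": 0, "ay": 0, "az": 0, "jaw": -1}]'

```text
time_s: 30.1
position: [0.5416, 0.307, 0.2161]
tcp_rot: [0.692, 0.722, -0.0, -0.0]
contact_force: [0.1, -1.1, -3.2]
width: 0.0177
finger_force: 50.0
```

```bash
cat >> h.py <<'E'
def cov(z0):
    for n in("top","side"):
        w=cloud(n,shot(n)[1]); P=blob(w,z0-.008,z0+.008,(.44,.645),(.14,.475)); print(n,len(P),np.median(P[:,2]),rect(P[:,:2]))
        for a,b in((.16,.20),(.41,.45)): g=P[(P[:,1]>a)&(P[:,1]<b)]; print("  z at y",a,np.median(g[:,2]).round(4) if len(g) else None)
E
python3 - <<'E'
from h import *
go(.5419,.3083,.124,2.45)
z=arm.state()["position"][2]; cov(z-.1241+.104)
E
```

```text
t 30.1 p [0.5416 0.307  0.2161] yang 2.44 tilt [-6.e-04 -6.e-04 -1.e+00] F [ 0.1 -1.1 -3.2] w 0.0177 ff 50.0 j [ 0.46  0.47  1.3  -0.    1.38  0.41]
 shift [ 1.3  0.4 92.1] az -0.01
top 1899 0.19460947765791453 (array([540.4, 305.8]), array([144.1, 296.8]), 2.42)
  z at y 0.16 0.1945
  z at y 0.41 0.1943
side 1907 0.19350757461993093 (array([541.8, 304.1]), array([147.7, 305.1]), 1.93)
  z at y 0.16 0.1933
  z at y 0.41 0.1935
```

send_rows --deltas '[{"dx": 1.2, "dy": 0.4, "dz": 20, "ax": 0, "ay": 0, "az": 0, "jaw": -1}, {"dx": 0, "dy": 0, "dz": 25, "ax": 0, "ay": 0, "az": 0, "jaw": -1}, {"dx": 0, "dy": 0, "dz": 15, "ax": 0, "ay": 0, "az": 0, "jaw": -1}, {"dx": 0, "dy": 0, "dz": 0, "ax": 0, "ay": 0, "az": 0, "jaw": -1}, {"dx": 0, "dy": 0, "dz": 0, "ax": 0, "ay": 0, "az": 0, "jaw": -1}]'

```text
time_s: 30.62
position: [0.5422, 0.308, 0.1566]
tcp_rot: [0.692, 0.722, -0.0, -0.0]
contact_force: [-0.5, 0.4, -2.0]
width: 0.0175
finger_force: 50.0
```

```bash
python3 - <<'E'
from h import *
q=[]
for i in range(6):
    shot("side"); s=arm.state(); q.append(list(s["position"]))
print(np.mean(q,0).round(4),np.std(q,0).round(4))
go(.5419,.3083,.124,2.45)
z=np.mean(q,0)[2]; cov(z-.1241+.104)
E
```

```text
[0.5426 0.3088 0.1578] [0.0001 0.0002 0.0003]
t 30.92 p [0.5424 0.3089 0.1574] yang 2.43 tilt [ 1.3e-03  6.0e-04 -1.0e+00] F [ 0.3 -1.1 -3.4] w 0.0175 ff 50.0 j [ 0.46  0.52  1.37 -0.    1.26  0.42]
 shift [-0.6 -0.6 33.4] az -0.02
top 1738 0.13572247870011162 (array([541.3, 307.8]), array([144.5, 297. ]), 2.36)
  z at y 0.16 0.1355
  z at y 0.41 0.1357
side 1908 0.13450264994590921 (array([542.1, 307.6]), array([145.9, 304. ]), 2.33)
  z at y 0.16 0.1342
  z at y 0.41 0.1346
```

send_rows --deltas '[{"dx": -0.3, "dy": -0.4, "dz": 8, "ax": 0, "ay": 0, "az": 0, "jaw": -1}, {"dx": 0, "dy": 0, "dz": 6, "ax": 0, "ay": 0, "az": 0, "jaw": -1}, {"dx": 0, "dy": 0, "dz": 4, "ax": 0, "ay": 0, "az": 0, "jaw": -1}, {"dx": 0, "dy": 0, "dz": 0, "ax": 0, "ay": 0, "az": 0, "jaw": -1}]'

```text
time_s: 31.35
position: [0.5411, 0.3083, 0.1368]
tcp_rot: [0.692, 0.722, -0.001, -0.0]
contact_force: [-0.3, -0.4, -3.7]
width: 0.0173
finger_force: 50.0
```

send_rows --deltas '[{"dx": 0, "dy": 0, "dz": 4, "ax": 0, "ay": 0, "az": 0, "jaw": -1}, {"dx": 0, "dy": 0, "dz": 3, "ax": 0, "ay": 0, "az": 0, "jaw": -1}, {"dx": 0, "dy": 0, "dz": 0, "ax": 0, "ay": 0, "az": 0, "jaw": -1}]'

```text
time_s: 31.6
position: [0.5415, 0.3085, 0.1307]
tcp_rot: [0.692, 0.722, -0.0, -0.0]
contact_force: [0.3, -0.2, -2.8]
width: 0.0176
finger_force: 50.0
```

send_rows --deltas '[{"dx": 0, "dy": 0, "dz": 3, "ax": 0, "ay": 0, "az": 0, "jaw": -1}, {"dx": 0, "dy": 0, "dz": 2, "ax": 0, "ay": 0, "az": 0, "jaw": -1}, {"dx": 0, "dy": 0, "dz": 1, "ax": 0, "ay": 0, "az": 0, "jaw": -1}, {"dx": 0, "dy": 0, "dz": 0, "ax": 0, "ay": 0, "az": 0, "jaw": -1}]'

```text
time_s: 31.93
position: [0.5416, 0.3086, 0.1252]
tcp_rot: [0.692, 0.722, -0.0, -0.0]
contact_force: [0.0, -0.1, -3.3]
width: 0.0178
finger_force: 50.0
```

send_rows --deltas '[{"dx": 0, "dy": 0, "dz": 0.8, "ax": 0, "ay": 0, "az": 0, "jaw": -1}, {"dx": 0, "dy": 0, "dz": 0, "ax": 0, "ay": 0, "az": 0, "jaw": -1}]'

```text
time_s: 32.1
position: [0.5417, 0.3087, 0.125]
tcp_rot: [0.692, 0.722, 0.0, 0.0]
contact_force: [-1.5, 0.2, 0.3]
width: 0.0178
finger_force: 50.0
```

send_rows --deltas '[{"dx": 0, "dy": 0, "dz": 0.8, "ax": 0, "ay": 0, "az": 0, "jaw": -1}, {"dx": 0, "dy": 0, "dz": 0, "ax": 0, "ay": 0, "az": 0, "jaw": -1}]'

```text
time_s: 32.27
position: [0.5418, 0.3087, 0.1249]
tcp_rot: [0.692, 0.722, 0.0, 0.0]
contact_force: [-5.1, -2.8, 7.8]
width: 0.0179
finger_force: 50.0
```

Seated at the expected height of 0.1249. I'll release, retreat and verify.

send_rows --deltas '[{"dx": 0, "dy": 0, "dz": 0, "ax": 0, "ay": 0, "az": 0, "jaw": -0.1}, {"dx": 0, "dy": 0, "dz": 0, "ax": 0, "ay": 0, "az": 0, "jaw": -0.1}, {"dx": 0, "dy": 0, "dz": 0, "ax": 0, "ay": 0, "az": 0, "jaw": -0.1}, {"dx": 0, "dy": 0, "dz": -10, "ax": 0, "ay": 0, "az": 0, "jaw": -0.1}, {"dx": 0, "dy": 0, "dz": -25, "ax": 0, "ay": 0, "az": 0, "jaw": -0.1}, {"dx": 0, "dy": 0, "dz": -35, "ax": 0, "ay": 0, "az": 0, "jaw": -0.1}, {"dx": 0, "dy": 0, "dz": -35, "ax": 0, "ay": 0, "az": 0, "jaw": -0.1}, {"dx": -20, "dy": 0, "dz": 0, "ax": 0, "ay": 0, "az": 0, "jaw": -0.1}]'

```text
time_s: 32.93
position: [0.5439, 0.2913, 0.2369]
tcp_rot: [0.691, 0.723, 0.005, 0.002]
contact_force: [0.2, 0.9, 1.0]
width: 0.0426
finger_force: 0.0
```

send_rows --deltas '[{"dx": -34, "dy": -10, "dz": -5, "ax": 0, "ay": 0, "az": 0, "jaw": -0.1}, {"dx": -34, "dy": -10, "dz": -5, "ax": 0, "ay": 0, "az": 0, "jaw": -0.1}, {"dx": -34, "dy": -10, "dz": -5, "ax": 0, "ay": 0, "az": 0, "jaw": -0.1}, {"dx": -34, "dy": -10, "dz": -5, "ax": 0, "ay": 0, "az": 0, "jaw": -0.1}, {"dx": -34, "dy": -10, "dz": 0, "ax": 0, "ay": 0, "az": 0, "jaw": -0.1}, {"dx": -34, "dy": -10, "dz": 0, "ax": 0, "ay": 0, "az": 0, "jaw": -0.1}, {"dx": -20, "dy": 0, "dz": 0, "ax": 0, "ay": 0, "az": 0, "jaw": -0.1}, {"dx": 0, "dy": 0, "dz": 0, "ax": 0, "ay": 0, "az": 0, "jaw": -0.1}]'

```text
time_s: 33.6
position: [0.492, 0.0593, 0.25]
tcp_rot: [0.693, 0.721, 0.0, 0.001]
contact_force: [0.4, 0.1, 0.0]
width: 0.042
finger_force: 0.0
```

```bash
python3 - <<'E'
from h import *
go(.5419,.3083,.124,2.45); cov(.104)
shot("top","top9.png")
cv2.imwrite("pics/c9.png",cv2.resize(cv2.imread("pics/top9.png")[150:285,80:460],None,fx=2.1,fy=2.1,interpolation=cv2.INTER_CUBIC))
E
```

```text
t 33.6 p [0.492  0.0593 0.25  ] yang 2.25 tilt [ 1.6e-03 -4.0e-04 -1.0e+00] F [0.4 0.1 0. ] w 0.042 ff 0.0 j [ 0.05  0.15  1.63 -0.    1.36  0.01]
 shift [246.9  59.4 125.9] az -0.2
top 3646 0.10331902153541339 (array([540.8, 307.4]), array([145.1, 296.9]), 2.38)
  z at y 0.16 0.1032
  z at y 0.41 0.1032
side 2110 0.10229765013349 (array([542.1, 306.3]), array([146.5, 306. ]), 2.53)
  z at y 0.16 0.1022
  z at y 0.41 0.1022
```

View pics/c9.png

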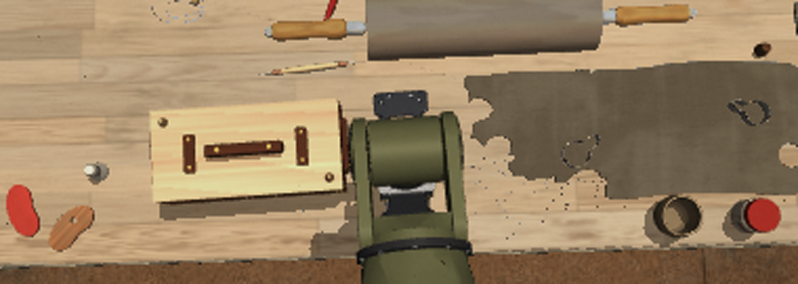

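The cover is level at its starting height, with both pins showing through at crop (163,122) and (329,177). The spare cup at (677,215), the jar, needle, stamp and rib are all in place. I'm handing in.

```bash
python3 -c "
from rig import arm
print(arm.close_job())"
```

```text
the job is handed in; nothing more can be done
None
```

The job is handed in at about 34 s of the 72 s. One cup was already in the damp box, so I added two to make three, all upright, and the cover is back fully home on both pins. The spare cup and everything else on the bench stayed where they were.

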